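# Pack the microscope accessory case in two layers and lock it

### The job

Pack the microscope accessory case: set every filter cube down into a bottom cavity of its own, and only then fit the divider over them, flat on its ledges with its eye between the case's two eyelets. Stand each objective upright in a pocket of its own in the divider, and lock the divider by pushing the pin fully home through the three eyes, from the near side, until its grip block is up against the first eyelet. Let go of everything and leave the other things on the bench where they are.

Things in the scene. Friction and masses are not known exactly. Their poses are not given: they have to be found in the camera images.
- case: Open white case fixed to the bench, 110 (x) x 210 (y) mm, walls 60 mm high, 5 thick. Origin: centre of its underside, z up. Inside: grey block, top 15 mm above the origin, with four dark-floored cavities in a row along y. At both ends, |y| = 90 to 100 mm, ledges 46 mm above the origin carry the divider (room 100 x 200 mm). Outside its +y end stand two steel lugs, 102 mm high.
- case_eye (a point): First eyelet: centre of the hole in the outer (-x) face of the lug at -x; in the case at x = -30, y = 122, z = 90 mm. The lugs, 8 mm thick, 24 mm wide in y, stand at x = -26 and +26 mm, each with a 10 mm square hole along the case's x. The pin enters here, moving to the case's +x; the far lug's outer face is 60 mm on.
- cavity0 (a point): Centre of the floor of a bottom cavity of the case, 46 (x) x 32 (y) mm, 10 mm deep; the floor is 5 mm above the case's underside, at y = -66 mm in the case; axes as the case's.
- cavity1 (a point): Centre of the floor of a bottom cavity of the case, 46 (x) x 32 (y) mm, 10 mm deep; the floor is 5 mm above the case's underside, at y = -26 mm in the case; axes as the case's.
- cavity2 (a point): Centre of the floor of a bottom cavity of the case, 46 (x) x 32 (y) mm, 10 mm deep; the floor is 5 mm above the case's underside, at y = 14 mm in the case; axes as the case's.
- cavity3 (a point): Centre of the floor of a bottom cavity of the case, 46 (x) x 32 (y) mm, 10 mm deep; the floor is 5 mm above the case's underside, at y = 54 mm in the case; axes as the case's.
- divider: Grey plate, 94 (x) x 194 (y) x 14 mm, 0.3 kg. Origin: centre of its underside, z up. At its centre an upright black fin 12 (x) x 40 (y) mm to grip, top at z = 48 mm. Two dark-floored pockets in its top. At its +y end a steel tongue rises and reaches out to an eye. Seated, its axes are the case's, its underside 46 mm above the case's origin, its top level with the walls, its eye between the lugs.
- divider_eye (a point): Centre of the hole in the divider's tongue, 122 mm to +y and 44 mm above the divider's origin; the hole is 14 mm square and runs along the divider's x; the eye is 6 mm thick.
- pocket0 (a point): Centre of the floor of an upper pocket of the divider, 35 mm square, 9 mm deep; the floor is 5 mm above its underside, at y = -55 mm in the divider.
- pocket1 (a point): Centre of the floor of an upper pocket of the divider, 35 mm square, 9 mm deep; the floor is 5 mm above its underside, at y = 55 mm in the divider.
- cube0: Black microscope filter cube, a block 40 (x) x 26 (y) x 38 (z) mm, 70 g, with round glass windows in its two broad sides and its top. Origin: centre of its underside, z up. Two to four of them are present.
- cube1: Black microscope filter cube, a block 40 (x) x 26 (y) x 38 (z) mm, 70 g, with round glass windows in its two broad sides and its top. Origin: centre of its underside, z up. Two to four of them are present.
- cube2: Black microscope filter cube, a block 40 (x) x 26 (y) x 38 (z) mm, 70 g, with round glass windows in its two broad sides and its top. Origin: centre of its underside, z up. Two to four of them are present.
- cube3: Black microscope filter cube, a block 40 (x) x 26 (y) x 38 (z) mm, 70 g, with round glass windows in its two broad sides and its top. Origin: centre of its underside, z up. Two to four of them are present.
- objective0: Metal microscope objective standing on its base: cylinder 28 mm in diameter up to 34 mm, then a cone, 50 mm tall in all, 0.12 kg. Origin: centre of its underside, z up along its axis.
- objective1: Metal microscope objective standing on its base: cylinder 28 mm in diameter up to 34 mm, then a cone, 50 mm tall in all, 0.12 kg. Origin: centre of its underside, z up along its axis.
- pin: Locking pin: an aluminium grip block 36 (x) x 18 (y) x 36 (z) mm on a foot plate 50 (x, from -32 to 18 mm) x 44 (y) x 5 mm, standing on the bench; from its +x face a 6 mm steel rod with a round end sticks out 74 mm level along +x, its axis 24 mm above the underside. Origin: on the underside, below the block's centre; z up. 0.13 kg.
- pin_tip (a point): Free end of the pin's rod: 92 mm to +x and 24 mm above the pin's origin.
Mind the look-alikes: they are no part of the job. What is shaped like the cube1 but turquoise is not meant.

How it is judged:
By the outcome, as a careful person would: the job done as asked, in the order asked, and still so for the second after the job is handed in, with the robot touching nothing.
Of cube0, cube1, cube2, cube3 only 2 to 4 are there at a start; the rules pass over those that are not, and their reading is None.
At some moment in a run one of divider, pin may be knocked a few centimetres aside while the robot is not near it.
It also fails if it takes over 210 s, if anything falls off the work surface, if the arm or the gripper's body presses on something with over 40 N, if the wrist force passes 120 N, or if a joint passes its speed limit or range.

### The arm

A 6-joint arm with a two-finger parallel gripper is mounted at the origin on the work surface. World frame = base frame: x ahead of the robot, y to its left, z up, the work surface at z = 0. Lengths are in mm, angles in degrees, forces in N, time in s.
With the tool pointing down it reaches from about 300 to 950 mm from the base axis. Payload 3.1 kg.
Tool frame: the origin (TCP) lies on the centre line of the jaws, within the pads' length; the fingertips stand 14 mm ahead of it and the grasp point (between the pads) lies 5 mm behind it (tcp_to_tips is the distance from the TCP to the fingertips, in mm); z points along the fingers, y is the line along which they close (so a half turn about z gives the same grasp; the last joint's range is limited). The gripper opens to 85 mm and grips with 20 to 120 N. Pads are 22 mm wide; open, the fingers measure 114 mm over their backs; the gripper's body (76 mm by 85 mm) begins 54 mm behind the grasp point. The pads swing forward as they close: fully open they stand 13 mm farther back than shut.
Start: joints at [-77.504, 17.653, 93.61, -0, 68.738, -3.994], TCP at [177.375, -599.308, 245.272] pointing down, gripper open.
Joint ranges: [-175.34, 175.34], [-45.06, 112.39], [2.9, 150.54], [-68.45, 248.45], [3.09, 151.38], [-168.51, 168.51]. Speed limits (degrees/s): [159.86, 159.86, 180, 180, 180, 180].

### API

Orientations are given as [roll, pitch, yaw] about the fixed x, y, z axes, in that order (R = Rz(yaw) Ry(pitch) Rx(roll)).
In Python, from bench import get_obs, capture, camera_info, finish_job, tcp_to_tips gives the robot as it stands. The module is installed in compiled form; this text tells all that it offers.
- The arm moves only by the shell command python3 -m creep 'ROWS' [OPENING] [FORCE]. ROWS is JSON, a list of rows, each a list of 2 entries, a list of its own where there are three numbers: the shift along the world's x, y, z scaled (see below), then the turn, a rotation vector about the world's x, y, z scaled (see below). A call has exactly 10 rows; each row shifts and turns the commanded pose from where the row before left it; what a row does not reach is not made up. The controller multiplies each number of a shift by 300 mm and each number of a turn by pi rad. A row lasts 1/8 s, in which the tool goes at most 62.5 mm and 10.7 degrees, less where a joint would pass 70% of its speed; a pose out of reach is approached as far as the arm can. A call with a number of a shift or a turn outside -1 to 1 is refused whole. A call with a gripper value outside its range is refused whole. OPENING is the gripper command: -1 is shut, 1 is fully open, values between are in proportion, set as the call begins (- or left out, the last holds). The fingers move at their own pace and stop on an object; FORCE is the grip in N (left out, the last holds). Time passes only in rows, so rows that do not move let the fingers close, or fill a call up. It gives the time, the measured TCP pose, the force, the opening and the grip force at its end, in the units of the state.
- get_obs(): the state, without advancing time (a new reading comes with each control period).
- capture(name): name is "scene" or "side" or "wrist"; returns the picture (384x512x3 uint8, red, green, blue); there is no depth.
- camera_info(name): a dict with "vertical_fov" (degrees; the focal length in pixels is half the picture's height over the tangent of half this angle, whatever the lens; pixels are square), "cx", "cy" (the principal point, pixels), "pose" (4x4, takes a point from camera to world coordinates); the wrist camera has in their place "tool_from_camera" (4x4, takes a point from camera to tool coordinates, whose origin is the TCP and whose axes are the flange's). Camera axes: x right, y down, z forward; pixel columns grow to the right and rows downward; lengths in mm; the calibration is good to about 2 mm. A picture is of the moment at which its call begins: read the wrist's pose just before it. camera_info takes no time and is no camera call.
- finish_job(): hands the job in; it is judged then, once.
The state is a dict: "t": time; "q": joint angles; "qvel": joint speeds; "tau": joint torques, N m; "tool_pos": TCP position; "orientation": TCP orientation; "ft_force": force on the tool from outside, world axes, zero at the start; "ft_torque": the same for the moment, N m; "finger_gap": finger opening in mm; "gripper_force": force on a finger pad.
Only numpy, scipy, OpenCV 4.12 (cv2) and the standard library are available. Lean on these libraries where they do the work, as an engineer would, in place of code of your own. Each camera call takes 0.05 s, during which the arm holds its last target. There are 200 camera calls.

## Working session

There is one attempt and no reset: what is moved stays moved. The work goes in short steps, Python scripts to look and compute and a shell command to move; the robot and the scene stay as the last step left them, time stands still between calls to the robot, and variables do not carry over. Pictures are saved under pics/ and viewed, at most 14 in all, crops included, and the job is handed in when it is done.

```bash
ls; mkdir -p pics
python3 - <<'E'
from bench import *
import cv2,numpy as np
o=get_obs();print(o)
for n in("scene","side","wrist"):
    im=capture(n);cv2.imwrite(f"pics/{n}0.png",im[:,:,::-1]);print(n,camera_info(n))
a=[cv2.imread(f"pics/{n}0.png") for n in("scene","side")]
cv2.imwrite("pics/both0.png",cv2.resize(np.vstack(a),None,fx=.78,fy=.78))
E
```

```text
pics
{'t': 0.0, 'q': array([-7.75038542e+01,  1.77064392e+01,  9.36916942e+01,  6.69627589e-04,
        6.87377399e+01, -3.99461818e+00]), 'qvel': array([-0.0291342 , -0.03113544, -0.02281019,  0.10366114,  0.00459441,
       -0.04395922]), 'tau': array([ 1.26115146e-04, -4.15256631e+01, -2.76662028e+01,  7.28064538e-05,
        1.01601458e-02,  1.24788457e-06]), 'tool_pos': array([ 177.20212672, -598.50555785,  244.0079545 ]), 'orientation': array([-1.79864500e+02, -1.00872545e-02,  1.64905084e+01]), 'ft_force': array([0.06191534, 0.42987092, 0.09214235]), 'ft_torque': array([ 0.04107095, -0.05735364, -0.00275555]), 'gripper_force': 0.0, 'finger_gap': 85.10983435270126}
scene {'vertical_fov': 51.70796632916093, 'cx': 261.4668239123238, 'cy': 193.14932889872335, 'pose': array([[-8.63986129e-01,  3.81081691e-01, -3.29096816e-01,
         8.83628894e+02],
       [ 5.03283645e-01,  6.33762424e-01, -5.87410216e-01,
         5.88976929e+02],
       [-1.52820830e-02, -6.73143324e-01, -7.39354126e-01,
         8.32135682e+02],
       [ 0.00000000e+00,  0.00000000e+00,  0.00000000e+00,
     
[... 220 characters left out ...]
2897950e-01, -6.38118991e-01,  6.49861090e-01,
        -7.60298884e+02],
       [-1.28836192e-02, -7.09359993e-01, -7.04728610e-01,
         9.21406646e+02],
       [ 0.00000000e+00,  0.00000000e+00,  0.00000000e+00,
         1.00000000e+00]])}
wrist {'vertical_fov': 62.46822068909989, 'cx': 257.69942972476224, 'cy': 189.37826797452718, 'tool_from_camera': array([[-5.03603411e-04, -9.45950798e-01, -3.24309781e-01,
         8.42188021e+01],
       [ 9.99999873e-01, -4.79645229e-04, -1.53811458e-04,
        -3.37737247e-01],
       [-1.00555676e-05, -3.24309817e-01,  9.45950920e-01,
        -1.28453179e+02],
       [ 0.00000000e+00,  0.00000000e+00,  0.00000000e+00,
         1.00000000e+00]])}
```

View pics/both0.png

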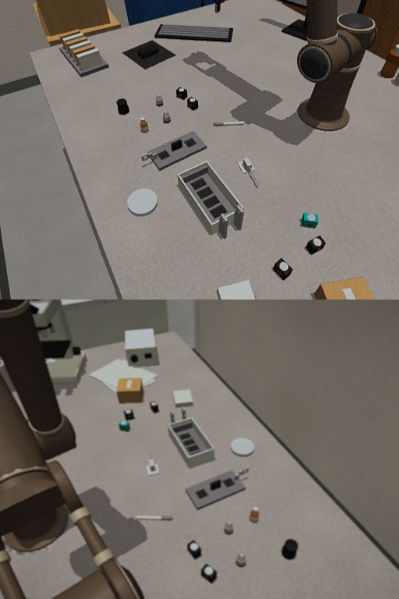

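Run:
```python
import cv2,numpy as np
im=cv2.imread("pics/scene0.png");print(im.shape)
```

```text
(384, 512, 3)
```

The picture shows the case at about scene px (205,195), the divider at (178,150), the pin at (248,168), four black cubes, one turquoise cube, and several small objective-like things. I'll enlarge it.

Run:
```python
import cv2,numpy as np
im=cv2.imread("pics/scene0.png")
c=im[95:365,130:440]
cv2.imwrite("pics/sc.png",cv2.resize(c,None,fx=2.2,fy=2.2,interpolation=cv2.INTER_CUBIC))
im=cv2.imread("pics/side0.png")
c=im[115:375,130:400]
cv2.imwrite("pics/sd.png",cv2.resize(c,None,fx=2.2,fy=2.2,interpolation=cv2.INTER_CUBIC))
```

```text
(no output)
```

View pics/sc.png

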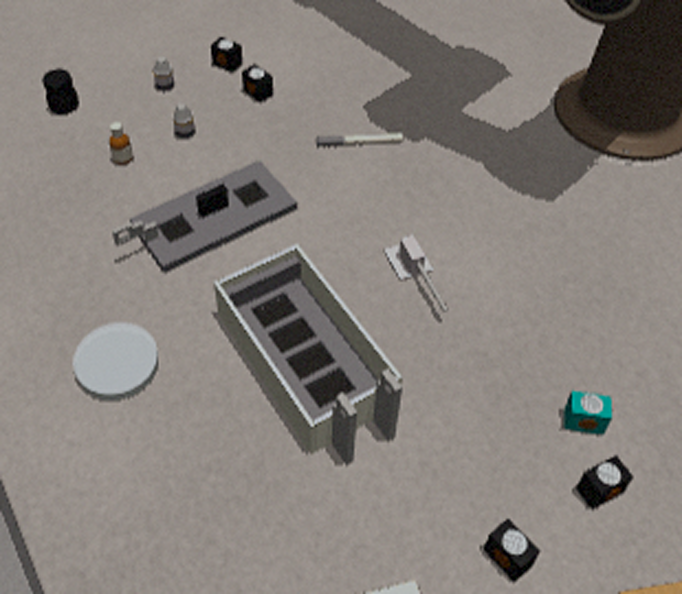

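View pics/sd.png

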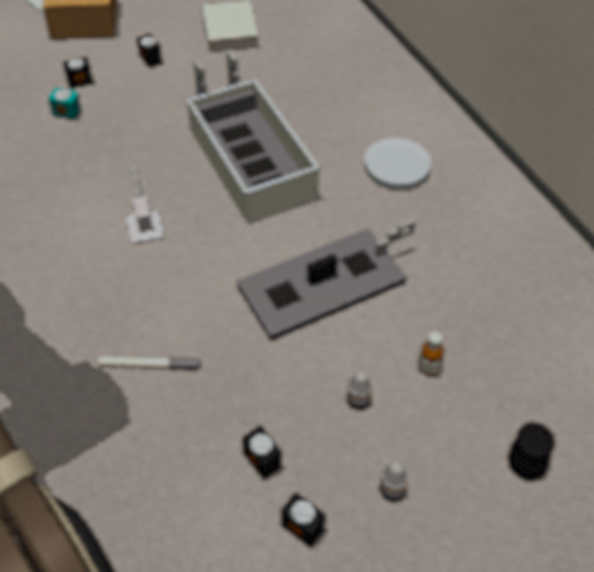

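Two grey objectives are at crop px (163,75) and (183,120). The orange one at (120,145) is a bottle, the black cylinder at (60,92) is a different thing, and the white/grey stick at (360,138) is a pen. The pin is at (412,250). The black cubes are at (227,53), (258,82), (605,482) and (511,550). The one at (590,411) is turquoise, so it's the look-alike and I leave it. Next I'll localise everything.

```bash
cat > h.py <<'E'
import numpy as np,cv2
from scipy.spatial.transform import Rotation as R
from bench import *
def cam(n,obs=None):
    c=camera_info(n);f=192/np.tan(np.radians(c['vertical_fov']/2))
    if n=='wrist':
        o=obs or get_obs();T=np.eye(4);T[:3,:3]=R.from_euler('xyz',o['orientation'],degrees=True).as_matrix();T[:3,3]=o['tool_pos'];P=T@c['tool_from_camera']
    else:P=c['pose']
    return f,c['cx'],c['cy'],P
def onplane(K,uv,z):
    f,cx,cy,P=K;uv=np.atleast_2d(np.array(uv,float))
    d=np.c_[(uv[:,0]-cx)/f,(uv[:,1]-cy)/f,np.ones(len(uv))]@P[:3,:3].T
    return P[:3,3]+d*((z-P[2,3])/d[:,2])[:,None]
def proj(K,X):
    f,cx,cy,P=K;c=(np.atleast_2d(np.array(X,float))-P[:3,3])@P[:3,:3]
    return np.c_[cx+f*c[:,0]/c[:,2],cy+f*c[:,1]/c[:,2]]
def snap(n,fn):
    o=get_obs();im=capture(n)[:,:,::-1].copy();cv2.imwrite(f'pics/{fn}.png',im);return im,cam(n,o)
E
python3 - <<'E'
from h import *
np.set_printoptions(precision=1,suppress=True)
S=cam('scene');D=cam('side')
s=lambda l:np.array(l)/2.2+[130,95]
d=lambda l:np.array(l)/2.2+[130,115]
for nm,a,b,z in [("cubes",[(227,45),(259,74),(609,473),(513,538)],[(303,514),(261,443),(76,64),(148,42)],38),
 ("obj",[(163,62),(182,107)],[(395,465),(359,375)],50),
 ("case",[(297,247),(216,285),(313,421),(401,377)],[(318,167),(246,187)][:0],60),
 ("div",[(131,222),(260,162),(297,203),(165,267)],[],14),
 ("fin",[(213,190)],[(322,261)],48),
 ("pinblk",[(411,242)],[(140,202)],36),("pintip",[(445,308)],[(136,168)],24)]:
    print(nm,onplane(S,s(a),z)[:,:2].tolist()); 
    if b:print('   ',onplane(D,d(b),z)[:,:2].tolist())
E
```

```text
cubes [[435.45894432094354, -390.3073093881321], [427.78015153503975, -304.6509319708557], [434.4420112814024, 407.2722334626777], [555.3320480796004, 409.6187233629248]]
    [[436.91170949322554, -398.9949522822747], [430.8982745815497, -310.8380900924106], [436.12713944547227, 402.26221966486537], [557.1228388837387, 408.08178764578247]]
obj [[540.4520171927716, -387.8900853793115], [559.8864406965292, -283.13561614260993]]
    [[542.3423367751366, -396.74546410961926], [560.4561349319943, -287.3307222423978]]
case [[556.7493109294076, 22.296534029249187], [662.8213745275972, 23.619077339209753], [657.5193790002029, 223.9565851691338], [554.0942744376896, 227.0644928754911]]
div [[696.4287707736103, -155.3027552025153], [503.77304091893905, -166.14152588828028], [499.5702700504925, -75.30754584127135], [690.1722787886222, -66.28071521640686]]
fin [[594.3505761147238, -121.198701575717]]
    [[598.5269187377335, -123.21668491409196]]
pinblk [[425.365618693266, 68.25682365886598]]
    [[430.09547967908355, 78.95946141416687]]
pintip [[443.1386667612759, 161.12101106912849]]
    [[449.07751046470776, 155.2231438030709]]
```

```bash
python3 -m creep '[[[0.085,0.085,0],[0,0,0.041]],[[0.085,0.085,0],[0,0,0.041]],[[0.085,0.085,0],[0,0,0.041]],[[0.085,0.085,0],[0,0,0.041]],[[0.085,0.085,0],[0,0,0.041]],[[0.085,0.085,0],[0,0,0.041]],[[0.085,0.085,0],[0,0,0.041]],[[0.085,0.085,0],[0,0,0.041]],[[0.085,0.085,0],[0,0,0.041]],[[0.085,0.085,0],[0,0,0.041]]]' 1 40
python3 - <<'E'
from h import *
im,K=snap('wrist','w1');print(get_obs()['tool_pos'],get_obs()['orientation'],tcp_to_tips() if callable(tcp_to_tips) else tcp_to_tips)
cv2.imwrite('pics/w1b.png',cv2.resize(im,None,fx=1.4,fy=1.4))
E
```

```text
t: 1.4
tool_pos: [432.9, -343.2, 244.9]
orientation: [-180.0, -0.0, 90.5]
ft_force: [0.5, -0.5, 0.4]
finger_gap: 85.5
gripper_force: 0.0
[ 435.64928085 -340.20008341  244.98784879] [179.85417774  -0.19468142  90.80127083] 14.0
```

View pics/w1b.png

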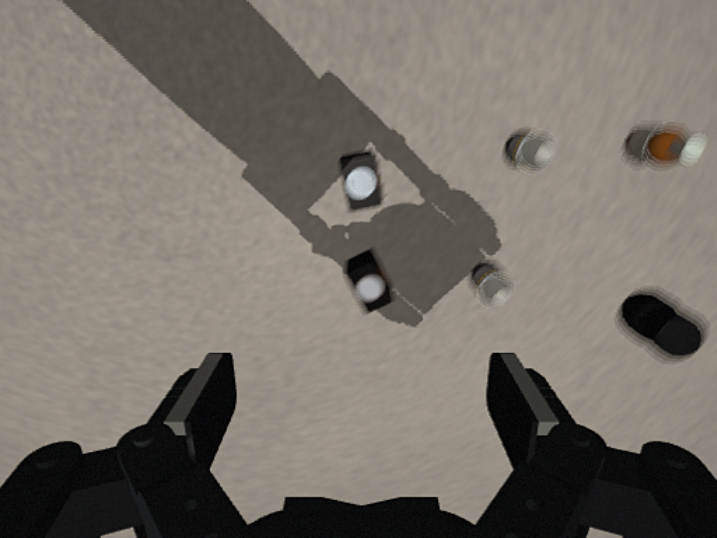

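Moving blur in this one. The cubes are at (360,180) and (370,282), with long axes roughly along world y. The objectives are at (535,148) and (492,285), with the bottle at the far right. I'll take a still picture and measure with masks.

```bash
cat >> h.py <<'E'
def cubes(im,K,z=38,amin=300,amax=6000,th=45):
    "black blobs holding a bright disc: disc centre on z, angle of long axis (world, deg)"
    g=im.max(2);out=[]
    _,_,_,P=K
    bl=(g<th).astype(np.uint8);bl=cv2.morphologyEx(bl,cv2.MORPH_CLOSE,np.ones((3,3)))
    cs,_=cv2.findContours(bl,cv2.RETR_EXTERNAL,cv2.CHAIN_APPROX_NONE)
    for c in cs:
        a=cv2.contourArea(c)
        if not amin<a<amax: continue
        m=np.zeros_like(bl);cv2.drawContours(m,[c],-1,1,-1)
        d=((g>110)&(m>0)&(im.astype(int).std(2)<14)).astype(np.uint8)
        n,l,st,ce=cv2.connectedComponentsWithStats(d)
        if n<2: continue
        k=1+st[1:,4].argmax()
        if st[k,4]<60: continue
        q=onplane(K,c[:,0,:],z)[:,:2].astype(np.float32)
        (cx,cy),(w,h),an=cv2.minAreaRect(q)
        bx=cv2.boxPoints(((cx,cy),(w,h),an));e=[bx[1]-bx[0],bx[2]-bx[1]];e=max(e,key=np.linalg.norm)
        out.append((ce[k].round(1).tolist(),onplane(K,ce[k],z)[0,:2].round(1).tolist(),(round(w),round(h)),round(float(np.degrees(np.arctan2(e[1],e[0]))%180),1)))
    return out
E
python3 -m creep '[[[0,0,0],[0,0,0]],[[0,0,0],[0,0,0]],[[0,0,0],[0,0,0]],[[0,0,0],[0,0,0]],[[0,0,0],[0,0,0]],[[0,0,0],[0,0,0]],[[0,0,0],[0,0,0]],[[0,0,0],[0,0,0]],[[0,0,0],[0,0,0]],[[0,0,0],[0,0,0]]]' >/dev/null
python3 - <<'E'
from h import *
im,K=snap('wrist','w2');o=get_obs();print(o['tool_pos'],o['orientation'])
for th in(35,45,55):print(*cubes(im,K,th=th),sep='\n')
g=cv2.cvtColor(im,cv2.COLOR_BGR2GRAY);print(g[100:112:4,240:270:4], g[60:100:8,375])
E
```

```text
[ 432.40050784 -344.27602225  245.29967643] [1.79999755e+02 1.84218190e-03 9.02957906e+01]


([262.0, 206.0], [438.0, -395.3], (29, 50), 116.2)
[[ 89  90  85  89  85  84  89  88]
 [ 86  85  81  87  87  82 147  96]
 [ 90  85  87  90  91  40  53 160]] [151 145 146 150 144]
```

Run:
```python
from h import *
im=cv2.imread('pics/w2.png');K=cam('wrist')
for th in(60,68,75):print(*cubes(im,K,th=th),sep='\n')
c=im[85:240,220:420];cv2.imwrite('pics/w2c.png',cv2.resize(c,None,fx=3.5,fy=3.5,interpolation=cv2.INTER_CUBIC))
```

```text
([262.0, 206.0], [438.0, -395.4], (29, 50), 116.2)
([256.2, 131.1], [431.1, -310.3], (26, 42), 101.4)
([262.0, 206.0], [438.0, -395.4], (29, 50), 116.2)
([256.2, 131.1], [431.1, -310.3], (26, 42), 101.6)
([262.0, 206.0], [438.0, -395.4], (29, 50), 116.2)
([256.2, 131.1], [431.1, -310.3], (29, 43), 103.6)
```

View pics/w2c.png

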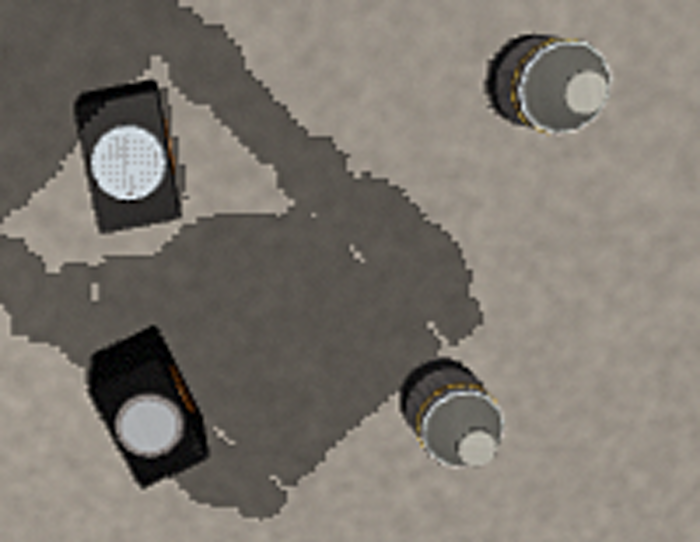

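```bash
python3 -m creep '[[[0,0.0115,-0.048],[0,0,-0.0435]],[[0,0.0115,-0.048],[0,0,-0.0435]],[[0,0.0115,-0.048],[0,0,-0.0435]],[[0,0.0115,-0.048],[0,0,-0.0435]],[[0,0.0115,-0.048],[0,0,-0.0435]],[[0,0.0115,-0.048],[0,0,-0.0435]],[[0,0.0115,-0.048],[0,0,-0.0435]],[[0,0.0115,-0.048],[0,0,-0.0435]],[[0,0.0115,-0.048],[0,0,-0.0435]],[[0,0.0115,-0.048],[0,0,-0.0435]]]'
python3 -m creep '[[[0,0,0],[0,0,0]],[[0,0,-0.04],[0,0,0]],[[0,0,-0.04],[0,0,0]],[[0,0,-0.04],[0,0,0]],[[0,0,-0.04],[0,0,0]],[[0,0,-0.04],[0,0,0]],[[0,0,-0.04],[0,0,0]],[[0,0,0],[0,0,0]],[[0,0,0],[0,0,0]],[[0,0,0],[0,0,0]]]'
python3 -m creep '[[[0,0,0],[0,0,0]],[[0,0,0],[0,0,0]],[[0,0,0],[0,0,0]],[[0,0,0],[0,0,0]],[[0,0,0],[0,0,0]],[[0,0,0],[0,0,0]],[[0,0,0],[0,0,0]],[[0,0,0],[0,0,0]],[[0,0,0],[0,0,0]],[[0,0,0],[0,0,0]]]' -1 40
```

```text
t: 4.0
tool_pos: [432.5, -309.8, 100.9]
orientation: [180.0, -0.0, 11.7]
ft_force: [0.2, 0.4, 0.8]
finger_gap: 85.5
gripper_force: 0.0
t: 5.25
tool_pos: [432.8, -310.2, 29.8]
orientation: [179.9, -0.0, 12.0]
ft_force: [0.2, -0.4, -0.8]
finger_gap: 85.3
gripper_force: 0.0
t: 6.5
tool_pos: [432.7, -310.1, 29.7]
orientation: [180.0, -0.0, 12.0]
ft_force: [-0.8, 0.2, 5.4]
finger_gap: 39.5
gripper_force: 42.1
```

```bash
python3 -m creep '[[[0,0,0.1],[0,0,0]],[[0,0,0.1],[0,0,0]],[[0,0,0.1],[0,0,0]],[[0,0,0.1],[0,0,0]],[[0.04,0.1,0.055],[0,0,0.0435]],[[0.04,0.1,0.055],[0,0,0.0435]],[[0.04,0.1,0.055],[0,0,0.0435]],[[0.04,0.1,0.055],[0,0,0.0435]],[[0.04,0.1,0.055],[0,0,0.0435]],[[0.04,0.1,0.055],[0,0,0.0435]]]'
python3 -m creep '[[[0.043,0.105,0],[0,0,0.0435]],[[0.043,0.105,0],[0,0,0.0435]],[[0.043,0.105,0],[0,0,0.0435]],[[0.043,0.105,0],[0,0,0.0435]],[[0.043,0.105,0],[0,0,0]],[[0.043,0.105,0],[0,0,0]],[[0.043,0.105,0],[0,0,0]],[[0.043,0.105,0],[0,0,0]],[[0,0,0],[0,0,0]],[[0,0,0],[0,0,0]]]'
python3 - <<'E'
from h import *
im,K=snap('wrist','w3');o=get_obs();print(o['tool_pos'],o['orientation'])
cv2.imwrite('pics/w3b.png',cv2.resize(im,None,fx=1.5,fy=1.5))
E
```

```text
t: 7.75
tool_pos: [503.7, -128.5, 247.5]
orientation: [-179.9, 0.0, 59.2]
ft_force: [-0.0, -0.8, -0.6]
finger_gap: 39.3
gripper_force: 41.4
t: 9.0
tool_pos: [606.6, 121.8, 247.0]
orientation: [-179.8, 0.1, 90.3]
ft_force: [0.6, 0.8, -0.5]
finger_gap: 38.9
gripper_force: 41.4
[606.69840188 121.39257146 247.25335042] [-1.79875275e+02  4.81721607e-02  9.02698127e+01]
```

View pics/w3b.png

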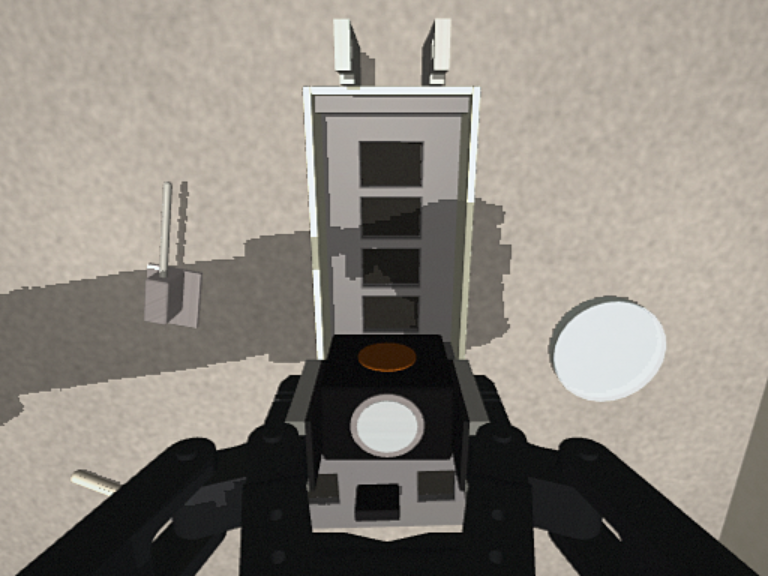

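View shows the case with cavities (px/1.5): cavity3 (359..424,141..188), cavity2 (361..421,198..238), cavity1 (362..420,249..287), cavity0 (363..419,297..332). The cube is held squarely. Now I'll compute the case pose.

Run:
```python
from h import *
np.set_printoptions(precision=1,suppress=True)
im=cv2.imread('pics/w3.png');K=cam('wrist')
p=lambda l,z:onplane(K,np.array(l)/1.5,z)[:,:2]
for nm,l,z in [('c3',[(359,141),(424,141),(423,187),(360,188)],15),('c2',[(361,197),(421,197),(421,238),(361,238)],15),('c1',[(362,249),(420,249),(420,287),(362,287)],15),('rim',[(303,87),(480,87),(316,358),(466,358)],60),('rimin',[(312,95),(474,95)],60),
 ('lugtops',[(333,19),(350,19),(434,19),(451,19),(338,70),(354,70),(434,70),(450,70)],102),('pin tip',[(168,183)],24),('block top',[(146,279),(176,279),(168,322),(146,318)],36)]:
    q=p(l,z);print(nm,q.tolist() if 0 else q.round(1).tolist(),q.mean(0))
```

```text
c3 [[586.3, 191.6], [633.6, 191.8], [633.9, 158.7], [586.6, 157.8]] [610.1 175. ]
c2 [[587.2, 151.1], [632.6, 151.3], [633.4, 119.6], [586.8, 119.4]] [610.  135.3]
c1 [[587.5, 110.5], [632.9, 110.8], [633.8, 79.2], [587.1, 79.0]] [610.3  94.9]
rim [[554.9, 225.0], [663.8, 225.5], [554.7, 38.7], [666.1, 39.3]] [609.9 132.2]
rimin [[560.2, 220.5], [660.4, 220.9]] [610.3 220.7]
lugtops [[578.9, 254.7], [587.6, 254.7], [630.5, 254.9], [639.2, 254.9], [580.7, 230.8], [589.2, 230.9], [631.4, 231.1], [639.8, 231.1]] [609.7 242.9]
pin tip [[446.9, 162.0]] [446.9 162. ]
block top [[425.4, 92.0], [448.0, 92.1], [436.9, 56.8], [420.3, 60.1]] [432.6  75.2]
```

```bash
cat >> h.py <<'E'
def held(fn='held',zoff=8.3,box=(200,240,330,330)):
    im,K=snap('wrist',fn);o=get_obs();x0,y0,x1,y1=box
    g=im.max(2)[y0:y1,x0:x1];m=((g>110)&(im[y0:y1,x0:x1].astype(int).std(2)<14)).astype(np.uint8)
    n,l,st,ce=cv2.connectedComponentsWithStats(m)
    for k in range(1,n):
        if st[k,4]>150:
            c=ce[k]+[x0,y0];print('disc',c.round(1),st[k,4],'off',(onplane(K,c,o['tool_pos'][2]+zoff)[0]-o['tool_pos'])[:2].round(1))
    print(o['tool_pos'].round(1),o['orientation'].round(1))
E
python3 -c "
from h import *
held()"
```

```text
disc [321.9 245.1] 185 off [27.5 18.3]
disc [257.6 283.4] 1598 off [ 0.2 -1.1]
disc [253.2 314.8] 1228 off [ -1.7 -18.2]
[606.9 121.2 247.6] [-179.9    0.    90.2]
```

```bash
python3 -m creep '[[[0.0035,-0.0723,-0.067],[0,0,0]],[[0.0035,-0.0723,-0.067],[0,0,0]],[[0.0035,-0.0723,-0.067],[0,0,0]],[[0,0,-0.067],[0,0,0]],[[0,0,-0.067],[0,0,0]],[[0,0,-0.067],[0,0,0]],[[0,0,-0.067],[0,0,0]],[[0,0,-0.067],[0,0,0]],[[0,0,-0.067],[0,0,0]],[[0,0,-0.067],[0,0,0]]]'
python3 -m creep '[[[0,0,0],[0,0,0]],[[0,0,0],[0,0,0]],[[0,0,-0.01],[0,0,0]],[[0,0,-0.01],[0,0,0]],[[0,0,-0.01],[0,0,0]],[[0,0,-0.01],[0,0,0]],[[0,0,0],[0,0,0]],[[0,0,0],[0,0,0]],[[0,0,0],[0,0,0]],[[0,0,0],[0,0,0]]]'
```

```text
t: 10.35
tool_pos: [610.7, 57.2, 45.9]
orientation: [-180.0, -0.0, 90.3]
ft_force: [0.4, -0.9, -0.7]
finger_gap: 39.2
gripper_force: 41.5
t: 11.6
tool_pos: [610.8, 57.1, 35.3]
orientation: [180.0, -0.0, 90.3]
ft_force: [-0.1, 0.8, -0.7]
finger_gap: 39.1
gripper_force: 41.5
```

```bash
python3 -m creep '[[[0,0,0],[0,0,0]],[[0,0,0],[0,0,0]],[[0,0,0],[0,0,0]],[[0,0,0.1],[0,0,0]],[[0,0,0.1],[0,0,0]],[[0,0,0.1],[0,0,0]],[[0,0,0.1],[0,0,0]],[[0,0,0.1],[0,0,0]],[[0,0,0.1],[0,0,0]],[[0,0,0.1],[0,0,0]]]' 0.3
python3 -m creep '[[[-0.0576,-0.1507,0],[0,0,-0.0357]],[[-0.0576,-0.1507,0],[0,0,-0.0357]],[[-0.0576,-0.1507,0],[0,0,-0.0357]],[[-0.0576,-0.1507,0],[0,0,-0.0357]],[[-0.0576,-0.1507,0],[0,0,-0.0357]],[[-0.0576,-0.1507,0],[0,0,-0.0357]],[[-0.0576,-0.1507,0],[0,0,-0.0357]],[[-0.0576,-0.1507,0],[0,0,-0.0357]],[[-0.0576,-0.1507,0],[0,0,-0.0357]],[[-0.0576,-0.1507,0],[0,0,-0.0357]]]' 1
python3 -m creep '[[[0,0,0],[0,0,0]],[[0,0,0],[0,0,0]],[[0,0,-0.1],[0,0,0]],[[0,0,-0.1],[0,0,0]],[[0,0,-0.1],[0,0,0]],[[0,0,-0.1],[0,0,0]],[[0,0,-0.1],[0,0,0]],[[0,0,0],[0,0,0]],[[0,0,0],[0,0,0]],[[0,0,0],[0,0,0]]]'
python3 - <<'E'
from h import *
im,K=snap('wrist','w4')
for th in(40,55,65):print(*cubes(im,K,th=th,amin=500,amax=20000),sep='\n')
E
```

```text
t: 12.85
tool_pos: [610.5, 57.1, 246.3]
orientation: [180.0, 0.0, 90.3]
ft_force: [0.3, 0.6, 0.3]
finger_gap: 55.5
gripper_force: 0.0
t: 14.1
tool_pos: [437.2, -396.4, 245.4]
orientation: [180.0, -0.0, 25.8]
ft_force: [0.9, 0.0, -0.5]
finger_gap: 85.5
gripper_force: 0.0
t: 15.35
tool_pos: [439.2, -395.7, 97.2]
orientation: [179.8, -0.1, 26.1]
ft_force: [0.1, 0.8, -0.8]
finger_gap: 85.5
gripper_force: 0.0
([256.7, 219.6], [438.2, -395.3], (37, 39), 117.1)
([256.7, 219.6], [438.2, -395.3], (37, 39), 116.8)
([256.7, 219.6], [438.2, -395.3], (37, 39), 117.3)
```

```bash
python3 -m creep '[[[0,0,-0.045],[0,0,0]],[[0,0,-0.045],[0,0,0]],[[0,0,-0.045],[0,0,0]],[[0,0,-0.045],[0,0,0]],[[0,0,-0.045],[0,0,0]],[[0,0,0],[0,0,0]],[[0,0,0],[0,0,0]],[[0,0,0],[0,0,0]],[[0,0,0],[0,0,0]],[[0,0,0],[0,0,0]]]'
python3 -m creep '[[[0,0,0],[0,0,0]],[[0,0,0],[0,0,0]],[[0,0,0],[0,0,0]],[[0,0,0],[0,0,0]],[[0,0,0],[0,0,0]],[[0,0,0],[0,0,0]],[[0,0,0],[0,0,0]],[[0,0,0.1],[0,0,0]],[[0,0,0.1],[0,0,0]],[[0,0,0.1],[0,0,0]]]' -1 40
python3 -m creep '[[[0.057,0.1637,0.042],[0,0,0.0357]],[[0.057,0.1637,0.042],[0,0,0.0357]],[[0.057,0.1637,0.042],[0,0,0.0357]],[[0.057,0.1637,0.042],[0,0,0.0357]],[[0.057,0.1637,0.042],[0,0,0.0357]],[[0.057,0.1637,0.042],[0,0,0.0357]],[[0.057,0.1637,0.042],[0,0,0.0357]],[[0.057,0.1637,0.042],[0,0,0.0357]],[[0.057,0.1637,0.042],[0,0,0.0357]],[[0.057,0.1637,0.042],[0,0,0.0357]]]'
python3 -m creep '[[[0,0,0],[0,0,0]],[[0,0,0],[0,0,0]],[[0,0,-0.067],[0,0,0]],[[0,0,-0.067],[0,0,0]],[[0,0,-0.067],[0,0,0]],[[0,0,-0.067],[0,0,0]],[[0,0,-0.067],[0,0,0]],[[0,0,-0.067],[0,0,0]],[[0,0,-0.067],[0,0,0]],[[0,0,0],[0,0,0]]]'
python3 -c "
from h import *
held('h2')"
```

```text
t: 16.65
tool_pos: [438.1, -395.2, 28.2]
orientation: [180.0, -0.0, 26.0]
ft_force: [-0.4, -0.0, 0.1]
finger_gap: 85.5
gripper_force: 0.0
t: 17.9
tool_pos: [437.2, -394.3, 117.7]
orientation: [-179.9, 0.0, 26.0]
ft_force: [-0.5, 0.2, -0.7]
finger_gap: 39.4
gripper_force: 41.7
t: 19.15
tool_pos: [608.5, 97.7, 243.3]
orientation: [-179.9, 0.0, 90.5]
ft_force: [1.5, -1.0, -0.7]
finger_gap: 39.2
gripper_force: 41.8
t: 20.4
tool_pos: [607.0, 96.0, 100.5]
orientation: [-179.7, 0.0, 90.3]
ft_force: [0.2, 0.1, -1.2]
finger_gap: 39.1
gripper_force: 41.8
disc [257.6 282.5] 1667 off [-0.8 -0.1]
disc [235.2 316.9] 930 off [-11.  -18.8]
disc [288.1 322.6] 174 off [ 13.4 -21.8]
[608.2  96.1 101.9] [-179.9    0.    90.3]
```

```bash
python3 -m creep '[[[0.004,-0.0015,-0.04],[0,0,0]],[[0.004,-0.0015,-0.04],[0,0,0]],[[0,0,-0.04],[0,0,0]],[[0,0,-0.04],[0,0,0]],[[0,0,0],[0,0,0]],[[0,0,-0.022],[0,0,0]],[[0,0,-0.022],[0,0,0]],[[0,0,-0.022],[0,0,0]],[[0,0,0],[0,0,0]],[[0,0,0],[0,0,0]]]'
python3 - <<'E'
from h import *
o=get_obs();print(o['tool_pos'],o['ft_force'])
S=capture('scene');cv2.imwrite('pics/s2.png',S[:,:,::-1])
print(*cubes(S[:,:,::-1].copy(),cam('scene'),th=45,amin=60,amax=900),sep='\n')
E
```

```text
t: 21.7
tool_pos: [611.4, 95.2, 35.3]
orientation: [180.0, -0.0, 90.3]
ft_force: [0.4, -0.1, -0.3]
finger_gap: 39.1
gripper_force: 41.8
[611.43776787  95.21960405  35.33640957] [ 0.36121039 -0.14231301 -0.29079501]
```

```bash
python3 -m creep '[[[0,0,-0.004],[0,0,0]],[[0,0,0],[0,0,0]],[[0,0,0],[0,0,0]],[[0,0,0],[0,0,0]],[[0,0,0.1],[0,0,0]],[[0,0,0.1],[0,0,0]],[[0,0,0.1],[0,0,0]],[[0,0,0.1],[0,0,0]],[[0,0,0.1],[0,0,0]],[[0,0,0.1],[0,0,0]]]' 0.3
python3 -m creep '[[[-0.04,0.125,0.01],[0,0,0]],[[-0.04,0.125,0.01],[0,0,0]],[[-0.04,0.125,0.01],[0,0,0]],[[-0.04,0.125,0.01],[0,0,0]],[[-0.04,0.125,0.01],[0,0,0]],[[-0.04,0.125,0.01],[0,0,0]],[[-0.04,0.125,0.01],[0,0,0]],[[-0.04,0.125,0.01],[0,0,0]],[[-0.04,0.125,0.01],[0,0,0]],[[0,0,0],[0,0,0]]]' 1
python3 -m creep '[[[0,0,0],[0,0,0]],[[0,0,0],[0,0,0]],[[0,0,0],[0,0,0]],[[0,0,0],[0,0,0]],[[0,0,0],[0,0,0]],[[0,0,0],[0,0,0]],[[0,0,0],[0,0,0]],[[0,0,0],[0,0,0]],[[0,0,0],[0,0,0]],[[0,0,0],[0,0,0]]]'
python3 - <<'E'
from h import *
im,K=snap('wrist','w5')
for th in(40,55,65):print(*cubes(im,K,th=th),sep='\n')
cv2.imwrite('pics/w5b.png',cv2.resize(im,None,fx=1.2,fy=1.2))
E
```

```text
t: 23.0
tool_pos: [611.1, 95.2, 215.1]
orientation: [-180.0, 0.0, 90.3]
ft_force: [-0.2, -0.1, 0.3]
finger_gap: 55.5
gripper_force: 0.0
t: 24.25
tool_pos: [502.2, 435.3, 241.4]
orientation: [180.0, -0.1, 90.5]
ft_force: [0.4, -0.3, -0.6]
finger_gap: 85.6
gripper_force: 0.0
t: 25.5
tool_pos: [503.3, 432.8, 241.1]
orientation: [180.0, -0.0, 90.3]
ft_force: [0.5, -0.4, 0.0]
finger_gap: 85.4
gripper_force: 0.0
([306.9, 181.5], [557.9, 412.6], (28, 48), 97.3)
([196.5, 185.8], [436.4, 407.0], (35, 42), 176.3)
([306.9, 181.5], [557.9, 412.6], (28, 49), 97.2)
([196.5, 185.8], [436.4, 407.0], (35, 42), 175.7)
([306.9, 181.5], [557.9, 412.6], (29, 49), 97.5)
```

View pics/w5b.png

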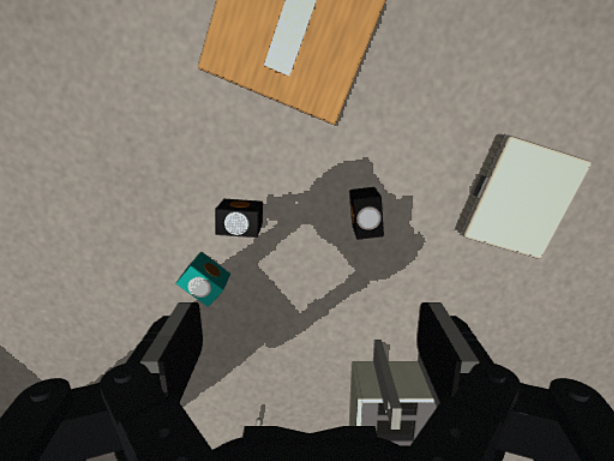

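Black cubes are at (236,220) and (368,215) in the picture. The turquoise one at (203,280) stays put. Picking D at (558,413).

```bash
python3 -m creep '[[[0.0182,-0.0067,-0.048],[0,0,-0.0463]],[[0.0182,-0.0067,-0.048],[0,0,-0.0463]],[[0.0182,-0.0067,-0.048],[0,0,-0.0463]],[[0.0182,-0.0067,-0.048],[0,0,-0.0463]],[[0.0182,-0.0067,-0.048],[0,0,-0.0463]],[[0.0182,-0.0067,-0.048],[0,0,-0.0463]],[[0.0182,-0.0067,-0.048],[0,0,-0.0463]],[[0.0182,-0.0067,-0.048],[0,0,-0.0463]],[[0.0182,-0.0067,-0.048],[0,0,-0.0463]],[[0.0182,-0.0067,-0.048],[0,0,-0.0463]]]'
python3 -m creep '[[[0,0,0],[0,0,0]],[[0,0,0],[0,0,0]],[[0,0,0],[0,0,0]],[[0,0,-0.015],[0,0,0]],[[0,0,-0.015],[0,0,0]],[[0,0,0],[0,0,0]],[[0,0,0],[0,0,0]],[[0,0,0],[0,0,0]],[[0,0,0],[0,0,0]],[[0,0,0],[0,0,0]]]'
python3 - <<'E'
from h import *
im,K=snap('wrist','w6')
for th in(40,55,65):print(*cubes(im,K,th=th,amin=500,amax=20000),sep='\n')
E
```

```text
t: 26.8
tool_pos: [558.2, 412.6, 96.6]
orientation: [-180.0, -0.0, 6.7]
ft_force: [0.0, 0.2, 0.5]
finger_gap: 85.6
gripper_force: 0.0
t: 28.05
tool_pos: [558.0, 412.7, 88.2]
orientation: [-180.0, -0.0, 7.0]
ft_force: [0.6, -0.5, -0.1]
finger_gap: 85.1
gripper_force: 0.0
([258.4, 224.3], [558.0, 412.7], (36, 39), 96.9)
([258.4, 224.3], [558.0, 412.7], (37, 39), 96.9)
([258.4, 224.3], [558.0, 412.7], (37, 39), 96.9)
```

```bash
python3 -m creep '[[[0,0,-0.04],[0,0,0]],[[0,0,-0.04],[0,0,0]],[[0,0,-0.04],[0,0,0]],[[0,0,-0.04],[0,0,0]],[[0,0,-0.037],[0,0,0]],[[0,0,0],[0,0,0]],[[0,0,0],[0,0,0]],[[0,0,0],[0,0,0]],[[0,0,0],[0,0,0]],[[0,0,0],[0,0,0]]]'
python3 -m creep '[[[0,0,0],[0,0,0]],[[0,0,0],[0,0,0]],[[0,0,0],[0,0,0]],[[0,0,0],[0,0,0]],[[0,0,0],[0,0,0]],[[0,0,0],[0,0,0]],[[0,0,0],[0,0,0]],[[0,0,0.1],[0,0,0]],[[0,0,0.1],[0,0,0]],[[0,0,0.1],[0,0,0]]]' -1 40
python3 -m creep '[[[0.0173,-0.0925,0.042],[0,0,0.0463]],[[0.0173,-0.0925,0.042],[0,0,0.0463]],[[0.0173,-0.0925,0.042],[0,0,0.0463]],[[0.0173,-0.0925,0.042],[0,0,0.0463]],[[0.0173,-0.0925,0.042],[0,0,0.0463]],[[0.0173,-0.0925,0.042],[0,0,0.0463]],[[0.0173,-0.0925,0.042],[0,0,0.0463]],[[0.0173,-0.0925,0.042],[0,0,0.0463]],[[0.0173,-0.0925,0.042],[0,0,0.0463]],[[0.0173,-0.0925,0.042],[0,0,0.0463]]]'
python3 -m creep '[[[0,0,0],[0,0,0]],[[0,0,0],[0,0,0]],[[0,0,-0.067],[0,0,0]],[[0,0,-0.067],[0,0,0]],[[0,0,-0.067],[0,0,0]],[[0,0,-0.067],[0,0,0]],[[0,0,-0.067],[0,0,0]],[[0,0,-0.067],[0,0,0]],[[0,0,-0.067],[0,0,0]],[[0,0,0],[0,0,0]]]'
python3 -c "
from h import *
held('h3')"
```

```text
t: 29.35
tool_pos: [558.1, 412.7, 29.4]
orientation: [-180.0, -0.0, 6.9]
ft_force: [-0.2, 0.2, 0.9]
finger_gap: 85.6
gripper_force: 0.0
t: 30.6
tool_pos: [557.1, 412.1, 118.8]
orientation: [179.9, 0.1, 7.0]
ft_force: [0.1, 0.3, -1.7]
finger_gap: 39.0
gripper_force: 42.2
t: 31.85
tool_pos: [609.2, 134.1, 244.6]
orientation: [-179.9, 0.0, 90.6]
ft_force: [0.7, -0.2, -0.7]
finger_gap: 39.2
gripper_force: 42.2
t: 33.1
tool_pos: [608.0, 134.8, 101.7]
orientation: [-179.7, 0.0, 90.3]
ft_force: [-0.7, 0.2, -0.6]
finger_gap: 39.2
gripper_force: 42.2
disc [257.6 280.8] 1649 off [-0.8  0.7]
disc [261.5 318.4] 574 off [  1.1 -19.6]
[609.1 135.  103.1] [-179.9    0.    90.3]
```

```bash
python3 -m creep '[[[0.002,-0.001,-0.04],[0,0,0]],[[0.002,-0.001,-0.04],[0,0,0]],[[0,0,-0.04],[0,0,0]],[[0,0,-0.04],[0,0,0]],[[0,0,0],[0,0,0]],[[0,0,-0.023],[0,0,0]],[[0,0,-0.023],[0,0,0]],[[0,0,-0.021],[0,0,0]],[[0,0,0],[0,0,0]],[[0,0,0],[0,0,0]]]'
```

```text
t: 34.4
tool_pos: [611.2, 134.5, 36.2]
orientation: [180.0, -0.0, 90.3]
ft_force: [0.5, 0.3, -1.1]
finger_gap: 39.1
gripper_force: 42.2
```

```bash
python3 -m creep '[[[0,0,-0.004],[0,0,0]],[[0,0,0],[0,0,0]],[[0,0,0],[0,0,0]],[[0,0,0],[0,0,0]],[[0,0,0.1],[0,0,0]],[[0,0,0.1],[0,0,0]],[[0,0,0.1],[0,0,0]],[[0,0,0.1],[0,0,0]],[[0,0,0.1],[0,0,0]],[[0,0,0.1],[0,0,0]]]' 0.3
python3 -m creep '[[[-0.0647,0.101,0],[0,0,-0.0027]],[[-0.0647,0.101,0],[0,0,-0.0027]],[[-0.0647,0.101,0],[0,0,-0.0027]],[[-0.0647,0.101,0],[0,0,-0.0027]],[[-0.0647,0.101,0],[0,0,-0.0027]],[[-0.0647,0.101,0],[0,0,-0.0027]],[[-0.0647,0.101,0],[0,0,-0.0027]],[[-0.0647,0.101,0],[0,0,-0.0027]],[[-0.0647,0.101,0],[0,0,-0.0027]],[[0,0,0],[0,0,0]]]' 1
python3 -m creep '[[[0,0,0],[0,0,0]],[[0,0,-0.1],[0,0,0]],[[0,0,-0.1],[0,0,0]],[[0,0,-0.1],[0,0,0]],[[0,0,-0.1],[0,0,0]],[[0,0,0],[0,0,0]],[[0,0,0],[0,0,0]],[[0,0,0],[0,0,0]],[[0,0,0],[0,0,0]],[[0,0,0],[0,0,0]]]'
python3 - <<'E'
from h import *
im,K=snap('wrist','w7')
for th in(40,55,65):print(*cubes(im,K,th=th,amin=500,amax=20000),sep='\n')
E
```

```text
t: 35.65
tool_pos: [610.9, 134.5, 216.0]
orientation: [180.0, -0.0, 90.3]
ft_force: [0.6, 0.5, -0.2]
finger_gap: 55.5
gripper_force: 0.0
t: 36.9
tool_pos: [434.9, 409.0, 215.0]
orientation: [-180.0, -0.0, 86.1]
ft_force: [0.2, -0.6, 1.3]
finger_gap: 85.6
gripper_force: 0.0
t: 38.15
tool_pos: [436.6, 407.6, 95.8]
orientation: [179.9, -0.1, 85.9]
ft_force: [-0.1, -0.1, -0.1]
finger_gap: 85.3
gripper_force: 0.0
([256.6, 220.2], [436.3, 407.0], (37, 39), 175.9)
([256.6, 220.2], [436.3, 407.0], (37, 40), 175.9)
([256.6, 220.2], [436.3, 407.0], (37, 40), 175.9)
```

```bash
python3 -m creep '[[[0,0,-0.045],[0,0,0]],[[0,0,-0.045],[0,0,0]],[[0,0,-0.045],[0,0,0]],[[0,0,-0.045],[0,0,0]],[[0,0,-0.041],[0,0,0]],[[0,0,0],[0,0,0]],[[0,0,0],[0,0,0]],[[0,0,0],[0,0,0]],[[0,0,0],[0,0,0]],[[0,0,0],[0,0,0]]]'
python3 -m creep '[[[0,0,0],[0,0,0]],[[0,0,0],[0,0,0]],[[0,0,0],[0,0,0]],[[0,0,0],[0,0,0]],[[0,0,0],[0,0,0]],[[0,0,0],[0,0,0]],[[0,0,0],[0,0,0]],[[0,0,0.1],[0,0,0]],[[0,0,0.1],[0,0,0]],[[0,0,0.1],[0,0,0]]]' -1 40
python3 -m creep '[[[0.058,-0.0777,0.042],[0,0,0.0024]],[[0.058,-0.0777,0.042],[0,0,0.0024]],[[0.058,-0.0777,0.042],[0,0,0.0024]],[[0.058,-0.0777,0.042],[0,0,0.0024]],[[0.058,-0.0777,0.042],[0,0,0.0024]],[[0.058,-0.0777,0.042],[0,0,0.0024]],[[0.058,-0.0777,0.042],[0,0,0.0024]],[[0.058,-0.0777,0.042],[0,0,0.0024]],[[0.058,-0.0777,0.042],[0,0,0.0024]],[[0.058,-0.0777,0.042],[0,0,0.0024]]]'
python3 -m creep '[[[0,0,0],[0,0,0]],[[0,0,0],[0,0,0]],[[0,0,-0.067],[0,0,0]],[[0,0,-0.067],[0,0,0]],[[0,0,-0.067],[0,0,0]],[[0,0,-0.067],[0,0,0]],[[0,0,-0.067],[0,0,0]],[[0,0,-0.067],[0,0,0]],[[0,0,-0.067],[0,0,0]],[[0,0,0],[0,0,0]]]'
python3 -c "
from h import *
held('h4')"
```

```text
t: 39.45
tool_pos: [436.5, 407.4, 29.1]
orientation: [180.0, -0.0, 85.9]
ft_force: [0.2, 0.0, -0.1]
finger_gap: 85.4
gripper_force: 0.0
t: 40.7
tool_pos: [435.6, 406.6, 118.7]
orientation: [-179.9, 0.1, 85.9]
ft_force: [-0.1, 1.3, -0.2]
finger_gap: 38.9
gripper_force: 41.9
t: 41.95
tool_pos: [610.1, 173.1, 244.1]
orientation: [-179.9, 0.0, 90.2]
ft_force: [0.4, -0.2, -0.8]
finger_gap: 39.0
gripper_force: 41.9
t: 43.2
tool_pos: [608.5, 173.7, 101.3]
orientation: [-179.7, 0.1, 90.2]
ft_force: [-0.3, 0.3, -0.8]
finger_gap: 39.3
gripper_force: 41.9
disc [257.5 282. ] 1637 off [-0.8  0.1]
disc [262.3 317.7] 590 off [  1.4 -19.2]
disc [297.2 319.8] 313 off [ 17.6 -20.3]
[609.6 173.9 102.8] [-179.9    0.    90.2]
```

```bash
python3 -m creep '[[[0.002,0.0015,-0.04],[0,0,0]],[[0.001,0.0015,-0.04],[0,0,0]],[[0,0,-0.04],[0,0,0]],[[0,0,-0.04],[0,0,0]],[[0,0,0],[0,0,0]],[[0,0,-0.023],[0,0,0]],[[0,0,-0.023],[0,0,0]],[[0,0,-0.021],[0,0,0]],[[0,0,0],[0,0,0]],[[0,0,0],[0,0,0]]]'
```

```text
t: 44.5
tool_pos: [611.3, 175.0, 35.9]
orientation: [180.0, -0.0, 90.2]
ft_force: [0.4, -0.6, -0.8]
finger_gap: 39.4
gripper_force: 41.9
```

```bash
python3 -m creep '[[[0,0,-0.004],[0,0,0]],[[0,0,0],[0,0,0]],[[0,0,0],[0,0,0]],[[0,0,0],[0,0,0]],[[0,0,0.1],[0,0,0]],[[0,0,0.1],[0,0,0]],[[0,0,0.1],[0,0,0]],[[0,0,0.1],[0,0,0]],[[0,0,0.1],[0,0,0]],[[0,0,0.1],[0,0,0]]]' 0.3
python3 -m creep '[[[0.003,-0.0977,0.015],[0,0,-0.05]],[[0.003,-0.0977,0.015],[0,0,-0.05]],[[0.003,-0.0977,0.015],[0,0,-0.05]],[[0.003,-0.0977,0.015],[0,0,-0.05]],[[0.003,-0.0977,0.015],[0,0,-0.05]],[[0.003,-0.0977,0.015],[0,0,-0.05]],[[0.003,-0.0977,0.015],[0,0,-0.05]],[[0.003,-0.0977,0.015],[0,0,-0.05]],[[0.003,-0.0977,0.015],[0,0,-0.05]],[[0.003,-0.0977,0.015],[0,0,-0.05]]]' 1
python3 -m creep '[[[0,0,0],[0,0,0]],[[0,0,0],[0,0,0]],[[0,0,0],[0,0,0]],[[0,0,0],[0,0,0]],[[0,0,0],[0,0,0]],[[0,0,0],[0,0,0]],[[0,0,0],[0,0,0]],[[0,0,0],[0,0,0]],[[0,0,0],[0,0,0]],[[0,0,0],[0,0,0]]]'
python3 - <<'E'
from h import *
im,K=snap('wrist','w8');o=get_obs();print(o['tool_pos'],o['orientation'])
a=capture('side')[:,:,::-1];cv2.imwrite('pics/d8.png',a)
cv2.imwrite('pics/w8b.png',np.hstack([cv2.resize(im,(512,384)),cv2.resize(a[140:332,186:330],(288,384))]))
E
```

```text
t: 45.75
tool_pos: [611.1, 175.0, 215.7]
orientation: [180.0, -0.0, 90.2]
ft_force: [0.2, 0.1, 0.1]
finger_gap: 55.3
gripper_force: 0.0
t: 47.0
tool_pos: [620.1, -119.0, 259.9]
orientation: [180.0, -0.0, -0.1]
ft_force: [0.4, -0.0, 0.5]
finger_gap: 85.2
gripper_force: 0.0
t: 48.25
tool_pos: [620.2, -118.1, 259.7]
orientation: [-180.0, -0.0, 0.2]
ft_force: [-0.5, 0.3, -0.3]
finger_gap: 85.6
gripper_force: 0.0
[ 620.26060997 -118.1209459   259.6863622 ] [ 1.79999869e+02 -3.96474751e-03  2.33742367e-01]
```

View pics/w8b.png

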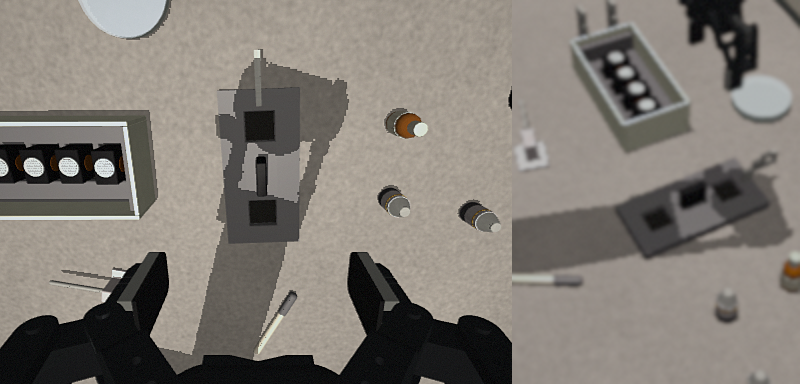

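All four cubes are seated in the cavities (white discs in a row at left). The divider is at px (260,165), fin around (262,175), pockets at (260,125) and (263,212), tongue up at (258,55).

Run:
```python
from h import *
np.set_printoptions(precision=1,suppress=True)
im=cv2.imread('pics/w8.png');K=cam('wrist');g=im.max(2)
ce=[]
for (x0,y0,x1,y1),z in [((238,105,282,147),9),((242,195,286,230),9),((252,148,272,200),48)]:
    for th in (40,48):
        m=(g[y0:y1,x0:x1]<th).astype(np.uint8);n,l,st,c=cv2.connectedComponentsWithStats(m);k=1+st[1:,4].argmax()
        pts=np.argwhere(l==k)[:,::-1].astype(np.float32)
        r=cv2.minAreaRect(onplane(K,pts+[x0,y0],z)[:,:2].astype(np.float32));print(th,np.array(r[0]),r[1:],st[k])
c=im[75:255,195:325];cv2.imwrite('pics/w8c.png',cv2.resize(c,None,fx=3.3,fy=3.3,interpolation=cv2.INTER_CUBIC))
```

```text
40 [ 653.8 -119.3] ((35.03700637817383, 35.03105545043945), 2.4723808765411377) [  6   6  31  31 851]
48 [ 653.8 -119.4] ((35.54634475708008, 35.588924407958984), 2.4331066608428955) [  6   5  31  32 889]
40 [ 542.6 -123.4] ((35.05827713012695, 33.810665130615234), 1.2166141271591187) [  7   5  27  26 631]
48 [ 542.5 -124. ] ((35.246482849121094, 35.14950942993164), 1.2752655744552612) [  7   5  28  26 669]
40 [ 603.7 -121.4] ((45.53377914428711, 11.08809757232666), 0.6885244846343994) [  4   8  11  40 144]
48 [ 603.1 -121.4] ((46.72144317626953, 11.158882141113281), 0.6885244846343994) [  4   8  11  41 229]
```

View pics/w8c.png

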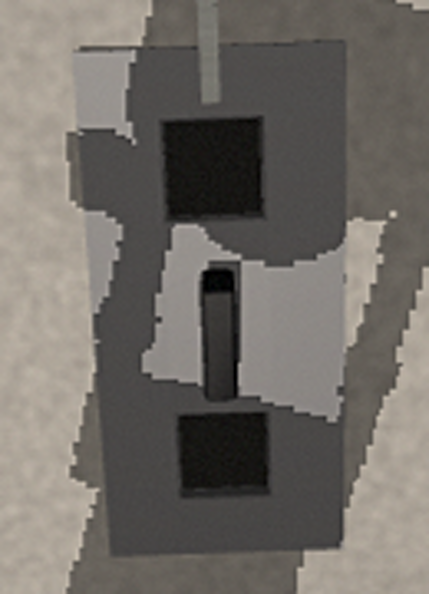

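```bash
python3 -m creep '[[[-0.0147,-0.0023,-0.06],[0,0,0.0023]],[[-0.0147,-0.0023,-0.06],[0,0,0.0023]],[[-0.0147,-0.0023,-0.06],[0,0,0.0023]],[[-0.0147,-0.0023,-0.06],[0,0,0.0023]],[[-0.0147,-0.0023,-0.06],[0,0,0.0025]],[[0,0,-0.06],[0,0,0]],[[0,0,-0.06],[0,0,0]],[[0,0,-0.06],[0,0,0]],[[0,0,-0.06],[0,0,0]],[[0,0,0],[0,0,0]]]' 0.2
python3 - <<'E'
from h import *
im,K=snap('wrist','w9');o=get_obs();print(o['tool_pos'],o['orientation'])
E
python3 -m creep '[[[0,0,-0.05],[0,0,0]],[[0,0,-0.05],[0,0,0]],[[0,0,-0.05],[0,0,0]],[[0,0,-0.05],[0,0,0]],[[0,0,0],[0,0,0]],[[0,0,0],[0,0,0]],[[0,0,0],[0,0,0]],[[0,0,0],[0,0,0]],[[0,0,0],[0,0,0]],[[0,0,0],[0,0,0]]]'
```

```text
t: 49.6
tool_pos: [596.6, -121.1, 95.3]
orientation: [-179.9, 0.2, 2.3]
ft_force: [-0.4, 0.2, -0.9]
finger_gap: 51.4
gripper_force: 0.0
[ 597.59143735 -121.30371987   96.59342555] [-1.79963078e+02  1.06017922e-01  2.34414426e+00]
t: 50.9
tool_pos: [598.3, -121.5, 37.8]
orientation: [180.0, -0.0, 2.3]
ft_force: [0.2, -0.5, -0.0]
finger_gap: 51.5
gripper_force: 0.0
```

```bash
python3 -m creep '[[[0,0,0],[0,0,0]],[[0,0,0],[0,0,0]],[[0,0,0],[0,0,0]],[[0,0,0],[0,0,0]],[[0,0,0],[0,0,0]],[[0,0,0],[0,0,0]],[[0,0,0.03],[0,0,0]],[[0,0,0.06],[0,0,0]],[[0,0,0.06],[0,0,0]],[[0,0,0.06],[0,0,0]]]' -1 90
python3 -m creep '[[[0,0,0.06],[0,0,0]],[[0,0,0.06],[0,0,0]],[[0,0,0.06],[0,0,0]],[[0,0,0.06],[0,0,0]],[[0.002,0.035,0],[0,0,0.02]],[[0.002,0.035,0],[0,0,0.02]],[[0.002,0.035,0],[0,0,0.02]],[[0.002,0.035,0],[0,0,0.02]],[[0.002,0.035,0],[0,0,0.02]],[[0.002,0.035,0],[0,0,0.02]]]'
python3 -m creep '[[[0.0028,0.06,0],[0,0,0.0369]],[[0.0028,0.06,0],[0,0,0.0369]],[[0.0028,0.06,0],[0,0,0.0369]],[[0.0028,0.06,0],[0,0,0.0369]],[[0.0028,0.06,0],[0,0,0.0369]],[[0.0028,0.06,0],[0,0,0.0369]],[[0.0028,0.06,0],[0,0,0.0369]],[[0.0028,0.06,0],[0,0,0.0369]],[[0.0028,0.06,0],[0,0,0.0369]],[[0.0028,0.06,0],[0,0,0.0369]]]'
python3 -m creep '[[[0,0.001,0],[0,0,0]],[[0,0,0],[0,0,0]],[[0,0,0],[0,0,0]],[[0,0,0],[0,0,0]],[[0,0,0],[0,0,0]],[[0,0,0],[0,0,0]],[[0,0,0],[0,0,0]],[[0,0,0],[0,0,0]],[[0,0,0],[0,0,0]],[[0,0,0],[0,0,0]]]'
python3 - <<'E'
from h import *
im,K=snap('wrist','w10');o=get_obs();print(o['tool_pos'],o['orientation'])
cv2.imwrite('pics/w10b.png',cv2.resize(im,None,fx=1.5,fy=1.5))
E
```

```text
t: 52.15
tool_pos: [598.6, -121.6, 102.5]
orientation: [180.0, -0.1, 2.3]
ft_force: [0.4, -0.6, -3.4]
finger_gap: 10.4
gripper_force: 88.3
t: 53.4
tool_pos: [601.8, -58.2, 173.2]
orientation: [-180.0, 0.0, 24.1]
ft_force: [0.3, -0.3, -3.4]
finger_gap: 10.3
gripper_force: 88.2
t: 54.65
tool_pos: [610.2, 122.0, 173.2]
orientation: [-180.0, 0.0, 90.6]
ft_force: [-0.5, -0.4, -2.2]
finger_gap: 10.4
gripper_force: 88.2
t: 55.9
tool_pos: [610.2, 121.8, 172.7]
orientation: [180.0, -0.0, 90.4]
ft_force: [-0.8, 0.5, -2.4]
finger_gap: 10.3
gripper_force: 88.2
[610.17181896 121.79256004 172.65798987] [-1.79996658e+02  2.35285852e-04  9.03634328e+01]
```

View pics/w10b.png

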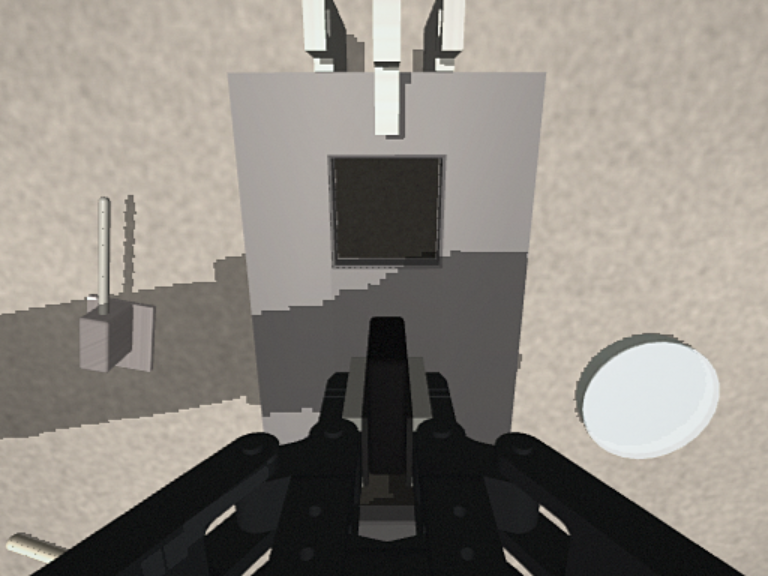

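The divider hangs level over the case, tongue toward the lugs. Corners are at (228,72) and (545,72), the pocket at (328..446,155..265).

Run:
```python
from h import *
np.set_printoptions(precision=1,suppress=True)
K=cam('wrist');p=lambda l,z:onplane(K,np.array(l)/1.5,z)[:,:2]
zt=172.7-37.8+14
for n,l,z in [('far',[(228,72),(545,72)],zt),('pocket',[(328,155),(446,155),(441,265),(333,265)],zt),('edges y',[(250,310),(526,252),(257,395),(517,375)],zt),('lugs front',[(303,51),(329,51),(438,51),(463,51)],102)]:
    q=p(l,z);print(n,q.tolist() if 0 else q.round(1).tolist(),q.mean(0))
```

```text
far [[563.4, 219.3], [656.6, 219.9]] [610.  219.6]
pocket [[592.0, 195.9], [628.6, 196.1], [628.5, 160.6], [592.4, 160.4]] [610.4 178.3]
edges y [[563.3, 144.0], [656.5, 165.2], [562.9, 110.3], [657.9, 119.1]] [610.2 134.7]
lugs front [[578.3, 230.9], [588.1, 231.0], [629.5, 231.2], [638.9, 231.3]] [608.7 231.1]
```

```bash
python3 -m creep '[[[0,-0.003,-0.034],[0,0,0]],[[0,-0.003,-0.034],[0,0,0]],[[0,0,-0.034],[0,0,0]],[[0,0,-0.034],[0,0,0]],[[0,0,-0.034],[0,0,0]],[[0,0,-0.034],[0,0,0]],[[0,0,-0.034],[0,0,0]],[[0,0,0],[0,0,0]],[[0,0,0],[0,0,0]],[[0,0,0],[0,0,0]]]'
python3 -m creep '[[[0,0,-0.01],[0,0,0]],[[0,0,-0.01],[0,0,0]],[[0,0,-0.01],[0,0,0]],[[0,0,-0.01],[0,0,0]],[[0,0,0],[0,0,0]],[[0,0,0],[0,0,0]],[[0,0,0],[0,0,0]],[[0,0,0],[0,0,0]],[[0,0,0],[0,0,0]],[[0,0,0],[0,0,0]]]'
```

```text
t: 57.2
tool_pos: [610.7, 120.0, 101.9]
orientation: [179.9, -0.0, 90.4]
ft_force: [-0.1, 0.0, -3.3]
finger_gap: 10.0
gripper_force: 88.2
t: 58.45
tool_pos: [610.2, 120.0, 89.3]
orientation: [180.0, -0.0, 90.4]
ft_force: [0.3, 0.2, -3.2]
finger_gap: 10.4
gripper_force: 88.2
```

```bash
python3 -m creep '[[[0,0,-0.005],[0,0,0]],[[0,0,-0.005],[0,0,0]],[[0,0,-0.005],[0,0,0]],[[0,0,-0.002],[0,0,0]],[[0,0,0],[0,0,0]],[[0,0,0],[0,0,0]],[[0,0,0],[0,0,0]],[[0,0,0],[0,0,0]],[[0,0,0],[0,0,0]],[[0,0,0],[0,0,0]]]'
```

```text
t: 59.7
tool_pos: [610.2, 120.0, 84.2]
orientation: [180.0, -0.0, 90.4]
ft_force: [-1.1, 0.4, -2.7]
finger_gap: 10.5
gripper_force: 88.3
```

```bash
python3 -m creep '[[[0,0,0],[0,0,0]],[[0,0,0],[0,0,0]],[[0,0,0],[0,0,0]],[[0,0,0],[0,0,0]],[[0,0,0.07],[0,0,0]],[[0,0,0.1],[0,0,0]],[[0,0,0.1],[0,0,0]],[[0,0,0.1],[0,0,0]],[[0,0,0.1],[0,0,0]],[[0,0,0],[0,0,0]]]' 0.1 40
python3 -m creep '[[[0,0,0],[0,0,0]],[[0,0,0],[0,0,0]],[[0,0,0],[0,0,0]],[[0,0,0],[0,0,0]],[[0,0,0],[0,0,0]],[[0,0,0],[0,0,0]],[[0,0,0],[0,0,0]],[[0,0,0],[0,0,0]],[[0,0,0],[0,0,0]],[[0,0,0],[0,0,0]]]'
python3 - <<'E'
from h import *
im,K=snap('wrist','w11');o=get_obs();print(o['tool_pos'],o['orientation'])
a=capture('side')[:,:,::-1];b=capture('scene')[:,:,::-1]
cv2.imwrite('pics/d11.png',a);cv2.imwrite('pics/s11.png',b)
cv2.imwrite('pics/w11b.png',np.vstack([im,np.hstack([cv2.resize(a[130:230,195:295],(200,200)),cv2.resize(b[195:315,220:320],(200,200)),np.zeros((200,112,3),np.uint8)])]))
E
```

```text
t: 60.95
tool_pos: [612.9, 120.3, 230.3]
orientation: [179.5, -0.1, 90.4]
ft_force: [0.2, 0.4, 0.8]
finger_gap: 47.1
gripper_force: 0.0
t: 62.2
tool_pos: [610.2, 120.0, 225.2]
orientation: [180.0, -0.0, 90.4]
ft_force: [0.6, -0.4, 0.0]
finger_gap: 47.1
gripper_force: 0.0
[610.18781109 119.97124426 225.18583076] [1.79998117e+02 3.02889389e-05 9.03624284e+01]
```

View pics/w11b.png

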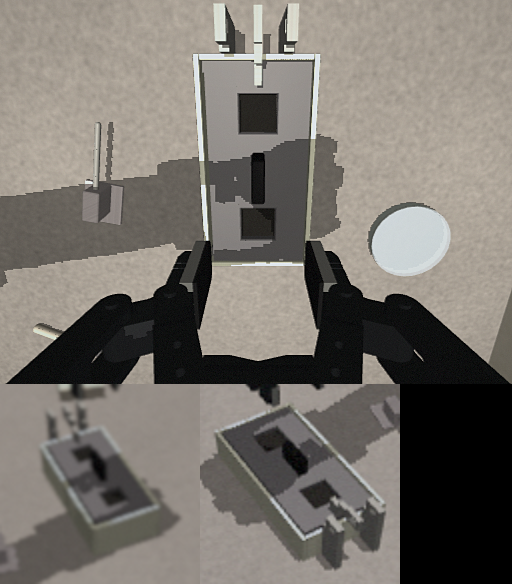

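Divider is seated flush with the eye between the lugs. Measuring pockets and pin, then on to the objectives.

```bash
python3 - <<'E'
from h import *
np.set_printoptions(precision=1,suppress=True)
im=cv2.imread('pics/w11.png');K=cam('wrist');g=im.max(2)
for (x0,y0,x1,y1) in [(230,85,286,140),(233,202,281,246)]:
    m=(g[y0:y1,x0:x1]<45).astype(np.uint8);n,l,st,c=cv2.connectedComponentsWithStats(m);k=1+st[1:,4].argmax()
    pts=np.argwhere(l==k)[:,::-1]
    r=cv2.minAreaRect(onplane(K,pts+[x0,y0],55)[:,:2].astype(np.float32));print(np.array(r[0]),r[1:])
print(onplane(K,[(97,123)],24)[0],onplane(K,[(98,184)],36)[0])
E
python3 -m creep '[[[-0.017,-0.135,0.005],[0,0,0]],[[-0.017,-0.135,0.005],[0,0,0]],[[-0.017,-0.135,0.005],[0,0,0]],[[-0.017,-0.135,0.005],[0,0,0]],[[-0.017,-0.135,0.005],[0,0,0]],[[-0.017,-0.135,0.005],[0,0,0]],[[-0.017,-0.135,0.005],[0,0,0]],[[-0.017,-0.135,0.005],[0,0,0]],[[-0.017,-0.135,0.005],[0,0,0]],[[-0.017,-0.135,0.005],[0,0,0]]]' 1
python3 -m creep '[[[0,0,0],[0,0,0]],[[0,0,-0.1],[0,0,0]],[[0,0,-0.1],[0,0,0]],[[0,0,-0.1],[0,0,0]],[[0,0,0],[0,0,0]],[[0,0,0],[0,0,0]],[[0,0,0],[0,0,0]],[[0,0,0],[0,0,0]],[[0,0,0],[0,0,0]],[[0,0,0],[0,0,0]]]'
python3 - <<'E'
from h import *
im,K=snap('wrist','w12');o=get_obs();print(o['tool_pos'],o['orientation'])
cv2.imwrite('pics/w12b.png',cv2.resize(im,None,fx=1.2,fy=1.2))
E
```

```text
[610.3 175.7] ((34.36944580078125, 34.18516540527344), 0.3298526704311371)
[610.8  64.6] ((34.561553955078125, 34.07694625854492), 0.3229084610939026)
[445.4 162.2  24. ] [442.4 100.2  36. ]
t: 63.6
tool_pos: [558.9, -286.4, 240.3]
orientation: [180.0, 0.0, 90.4]
ft_force: [0.9, 0.4, 0.6]
finger_gap: 85.6
gripper_force: 0.0
t: 64.85
tool_pos: [559.2, -285.1, 150.5]
orientation: [180.0, 0.0, 90.4]
ft_force: [0.7, 0.1, 0.2]
finger_gap: 85.7
gripper_force: 0.0
[ 559.19839412 -285.10684548  150.320811  ] [1.79989233e+02 5.44813550e-03 9.03551408e+01]
```

View pics/w12b.png

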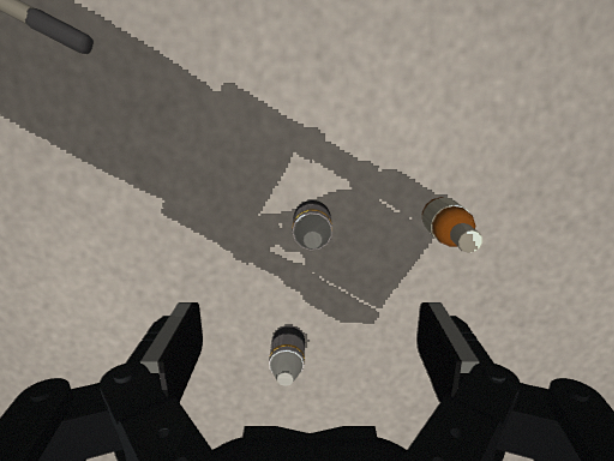

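The near objective has its tip at (313,239), the other at (286,379). The orange bottle at (455,228) is left alone.

Run:
```python
from h import *
K=cam('wrist')
print(onplane(K,np.array([(313,239),(286,379)])/1.2,50).round(1))
# cylinder shoulder circle centre z=34
print(onplane(K,np.array([(312.5,228),(287,364)])/1.2,34).round(1))
```

```text
[[ 562.1 -287.4   50. ]
 [ 543.1 -397.9   50. ]]
[[ 561.9 -285.5   34. ]
 [ 543.  -397.4   34. ]]
```

```bash
python3 -m creep '[[[0.005,-0.0025,-0.07],[0,0,0]],[[0.005,-0.0025,-0.07],[0,0,0]],[[0,0,-0.07],[0,0,0]],[[0,0,-0.07],[0,0,0]],[[0,0,-0.07],[0,0,0]],[[0,0,-0.067],[0,0,0]],[[0,0,0],[0,0,0]],[[0,0,0],[0,0,0]],[[0,0,0],[0,0,0]],[[0,0,0],[0,0,0]]]' 0.4
python3 -m creep '[[[0,0,0],[0,0,0]],[[0,0,0],[0,0,0]],[[0,0,0],[0,0,0]],[[0,0,0],[0,0,0]],[[0,0,0],[0,0,0]],[[0,0,0],[0,0,0]],[[0,0,0],[0,0,0]],[[0,0,0.1],[0,0,0]],[[0,0,0.1],[0,0,0]],[[0,0,0.1],[0,0,0]]]' -1 40
python3 -m creep '[[[0.016,0.117,0.02],[0,0,0]],[[0.016,0.117,0.02],[0,0,0]],[[0.016,0.117,0.02],[0,0,0]],[[0.016,0.117,0.02],[0,0,0]],[[0.016,0.117,0.02],[0,0,0]],[[0.016,0.117,0.02],[0,0,0]],[[0.016,0.117,0.02],[0,0,0]],[[0.016,0.117,0.02],[0,0,0]],[[0.016,0.117,0.02],[0,0,0]],[[0.016,0.117,0.02],[0,0,0]]]'
python3 -m creep '[[[0,0,0],[0,0,0]],[[0,0,0],[0,0,0]],[[0,0,0],[0,0,0]],[[0,0,0],[0,0,0]],[[0,0,0],[0,0,0]],[[0,0,-0.04],[0,0,0]],[[0,0,-0.04],[0,0,0]],[[0,0,0],[0,0,0]],[[0,0,0],[0,0,0]],[[0,0,0],[0,0,0]]]'
python3 - <<'E'
from h import *
im,K=snap('wrist','w13');o=get_obs();print(o['tool_pos'],o['orientation'])
cv2.imwrite('pics/w13b.png',cv2.resize(im[40:384,100:412],None,fx=1.6,fy=1.6))
E
```

```text
t: 66.15
tool_pos: [562.9, -287.0, 26.2]
orientation: [179.9, 0.1, 90.4]
ft_force: [0.1, -0.5, 0.4]
finger_gap: 59.9
gripper_force: 0.0
t: 67.4
tool_pos: [561.2, -285.9, 114.3]
orientation: [-179.9, -0.1, 90.4]
ft_force: [0.1, 0.1, -1.4]
finger_gap: 26.2
gripper_force: 39.6
t: 68.65
tool_pos: [609.3, 65.7, 173.7]
orientation: [-179.9, -0.0, 90.4]
ft_force: [-0.1, 0.3, -1.2]
finger_gap: 26.5
gripper_force: 39.6
t: 69.9
tool_pos: [610.6, 64.5, 151.5]
orientation: [180.0, 0.0, 90.4]
ft_force: [-0.5, -1.1, -2.0]
finger_gap: 26.8
gripper_force: 39.6
[610.60818465  64.54494465 151.5542189 ] [ 1.79945115e+02 -1.50527077e-03  9.03661449e+01]
```

View pics/w13b.png

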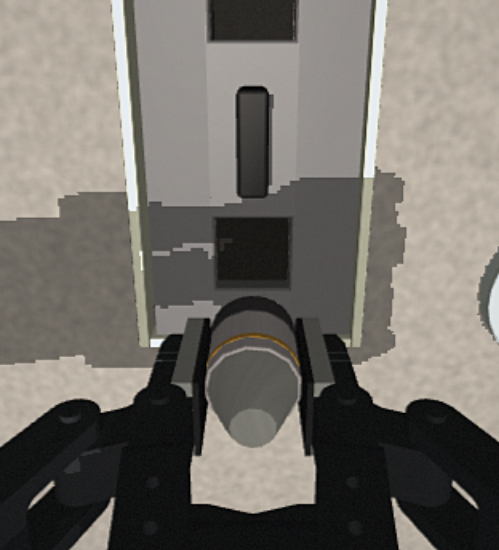

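Run:
```python
from h import *
K=cam('wrist');b=np.array([100,40])
print(onplane(K,np.array([(254,426)])/1.6+b,151.5+24).round(1),onplane(K,np.array([(214,217),(292,217),(290,288),(217,288)])/1.6+b,60).mean(0).round(1))
```

```text
[[611.4  63.5 175.5]] [611.5  66.2  60. ]
```

```bash
python3 -m creep '[[[0.001,0.004,-0.05],[0,0,0]],[[0,0,-0.05],[0,0,0]],[[0,0,-0.05],[0,0,0]],[[0,0,-0.04],[0,0,0]],[[0,0,0],[0,0,0]],[[0,0,0],[0,0,0]],[[0,0,-0.014],[0,0,0]],[[0,0,-0.014],[0,0,0]],[[0,0,-0.014],[0,0,0]],[[0,0,0],[0,0,0]]]'
python3 -m creep '[[[0,0,-0.004],[0,0,0]],[[0,0,0],[0,0,0]],[[0,0,0],[0,0,0]],[[0,0,0],[0,0,0]],[[0,0,0],[0,0,0]],[[0,0,0],[0,0,0]],[[0,0,0],[0,0,0]],[[0,0,0],[0,0,0]],[[0,0,0],[0,0,0]],[[0,0,0],[0,0,0]]]'
```

```text
t: 71.2
tool_pos: [610.0, 65.7, 80.9]
orientation: [-179.9, 0.0, 90.4]
ft_force: [0.4, 0.5, -2.1]
finger_gap: 26.6
gripper_force: 39.6
t: 72.45
tool_pos: [610.5, 65.7, 80.3]
orientation: [180.0, 0.0, 90.4]
ft_force: [0.3, -0.1, -1.9]
finger_gap: 26.7
gripper_force: 39.6
```

```bash
python3 -m creep '[[[0,0,-0.005],[0,0,0]],[[0,0,-0.004],[0,0,0]],[[0,0,0],[0,0,0]],[[0,0,0],[0,0,0]],[[0,0,0],[0,0,0]],[[0,0,0],[0,0,0]],[[0,0,0],[0,0,0]],[[0,0,0],[0,0,0]],[[0,0,0],[0,0,0]],[[0,0,0],[0,0,0]]]'
python3 -m creep '[[[0,0,0],[0,0,0]],[[0,0,0],[0,0,0]],[[0,0,0],[0,0,0]],[[0,0,0.02],[0,0,0]],[[0,0,0.06],[0,0,0]],[[0,0,0.1],[0,0,0]],[[0,0,0.1],[0,0,0]],[[0,0,0.1],[0,0,0]],[[0,0,0.05],[0,0,0]],[[0,0,0],[0,0,0]]]' 0
python3 -m creep '[[[-0.0225,-0.1545,0],[0,0,0]],[[-0.0225,-0.1545,0],[0,0,0]],[[-0.0225,-0.1545,0],[0,0,0]],[[-0.0225,-0.1545,0],[0,0,0]],[[-0.0225,-0.1545,0],[0,0,0]],[[-0.0225,-0.1545,0],[0,0,0]],[[-0.0225,-0.1545,0],[0,0,0]],[[-0.0225,-0.1545,0],[0,0,0]],[[-0.0225,-0.1545,0],[0,0,0]],[[-0.0225,-0.1545,0],[0,0,0]]]' 0.4
python3 -m creep '[[[0,0,0],[0,0,0]],[[0,0,0],[0,0,0]],[[0,0,-0.08],[0,0,0]],[[0,0,-0.08],[0,0,0]],[[0,0,-0.08],[0,0,0]],[[0,0,0],[0,0,0]],[[0,0,0],[0,0,0]],[[0,0,0],[0,0,0]],[[0,0,0],[0,0,0]],[[0,0,0],[0,0,0]]]'
python3 - <<'E'
from h import *
im,K=snap('wrist','w14');o=get_obs();print(o['tool_pos'])
p=proj(K,[[543,-397.5,50],[543,-397.5,34]]);print(p)
# grey tip disc / shape: brightness profile around predicted tip
u,v=p[0].astype(int);c=cv2.cvtColor(im,cv2.COLOR_BGR2GRAY)[v-60:v+60,u-60:u+60]
h=cv2.HoughCircles(cv2.medianBlur(c,3),cv2.HOUGH_GRADIENT,1,10,param1=80,param2=12,minRadius=5,maxRadius=14)
print(None if h is None else [(x+u-60,y+v-60,r) for x,y,r in h[0][:4]])
E
```

```text
t: 73.7
tool_pos: [610.5, 65.7, 77.6]
orientation: [-180.0, 0.0, 90.4]
ft_force: [-0.1, -0.2, -1.8]
finger_gap: 26.7
gripper_force: 39.6
t: 74.95
tool_pos: [611.6, 65.7, 208.7]
orientation: [179.8, -0.0, 90.4]
ft_force: [-0.0, -0.5, -0.7]
finger_gap: 42.4
gripper_force: 0.0
t: 76.2
tool_pos: [541.7, -398.6, 204.4]
orientation: [-179.9, -0.1, 90.4]
ft_force: [0.8, -0.4, -0.6]
finger_gap: 59.7
gripper_force: 0.0
t: 77.45
tool_pos: [543.2, -398.1, 135.3]
orientation: [180.0, 0.0, 90.4]
ft_force: [0.3, 0.4, 0.1]
finger_gap: 59.8
gripper_force: 0.0
[ 543.11311487 -398.048634    135.06576531]
[[256.70424335 202.66422598]
 [256.7413301  195.10078241]]
[(np.float64(256.5), np.float64(180.5), np.float32(13.4)), (np.float64(255.5), np.float64(203.5), np.float32(7.3))]
```

```bash
python3 -m creep '[[[-0.001,0,-0.06],[0,0,0]],[[0,0,-0.06],[0,0,0]],[[0,0,-0.06],[0,0,0]],[[0,0,-0.06],[0,0,0]],[[0,0,-0.06],[0,0,0]],[[0,0,-0.06],[0,0,0]],[[0,0,0],[0,0,0]],[[0,0,0],[0,0,0]],[[0,0,0],[0,0,0]],[[0,0,0],[0,0,0]]]'
python3 -m creep '[[[0,0,0],[0,0,0]],[[0,0,0],[0,0,0]],[[0,0,0],[0,0,0]],[[0,0,0],[0,0,0]],[[0,0,0],[0,0,0]],[[0,0,0],[0,0,0]],[[0,0,0.1],[0,0,0]],[[0,0,0.1],[0,0,0]],[[0,0,0.1],[0,0,0]],[[0.019,0.16,0.03],[0,0,0]]]' -1 40
python3 -m creep '[[[0.0187,0.16,0.02],[0,0,0]],[[0.0187,0.16,0.02],[0,0,0]],[[0.0187,0.16,0.02],[0,0,0]],[[0.0187,0.16,0.02],[0,0,0]],[[0.0187,0.16,0.02],[0,0,0]],[[0.0187,0.16,0.02],[0,0,0]],[[0.0187,0.16,0.02],[0,0,0]],[[0.0187,0.16,0.02],[0,0,0]],[[0.0187,0.16,0.02],[0,0,0]],[[0.0187,0.16,0.02],[0,0,0]]]'
python3 -m creep '[[[0.02,0.153,0],[0,0,0]],[[0,0,0],[0,0,0]],[[0,0,0],[0,0,0]],[[0,0,-0.05],[0,0,0]],[[0,0,-0.05],[0,0,0]],[[0,0,0],[0,0,0]],[[0,0,0],[0,0,0]],[[0,0,0],[0,0,0]],[[0,0,0],[0,0,0]],[[0,0,0],[0,0,0]]]'
python3 - <<'E'
from h import *
im,K=snap('wrist','w15');o=get_obs();z=o['tool_pos'][2];print(o['tool_pos'])
c=cv2.cvtColor(im,cv2.COLOR_BGR2GRAY)[270:345,220:300]
h=cv2.HoughCircles(cv2.medianBlur(c,3),cv2.HOUGH_GRADIENT,1,10,param1=80,param2=10,minRadius=9,maxRadius=20)
for x,y,r in h[0][:4]:print(x+220,y+270,r,onplane(K,[(x+220,y+270)],z+24)[0])
p=proj(K,[[610.4,175.7,55]])[0].astype(int);g=im.max(2);u,v=p
m=(g[v-40:v+40,u-35:u+35]<45).astype(np.uint8);n,l,st,cc=cv2.connectedComponentsWithStats(m);k=l[40,35]
r=cv2.minAreaRect(onplane(K,np.argwhere(l==k)[:,::-1]+[u-35,v-40],56)[:,:2].astype(np.float32));print(p,r)
E
```

```text
t: 78.75
tool_pos: [543.3, -398.3, 27.6]
orientation: [179.9, 0.1, 90.4]
ft_force: [0.2, -0.3, -0.5]
finger_gap: 59.8
gripper_force: 0.0
t: 80.0
tool_pos: [549.5, -353.2, 127.9]
orientation: [179.7, 0.2, 90.1]
ft_force: [1.3, 0.9, -1.4]
finger_gap: 26.8
gripper_force: 39.5
t: 81.25
tool_pos: [603.6, 131.6, 184.5]
orientation: [-179.9, 0.0, 90.4]
ft_force: [1.3, 0.0, -1.0]
finger_gap: 26.9
gripper_force: 39.5
t: 82.5
tool_pos: [610.7, 176.2, 156.0]
orientation: [180.0, -0.0, 90.4]
ft_force: [-0.3, -0.1, -1.3]
finger_gap: 26.6
gripper_force: 39.5
[610.62537158 176.17969857 155.88248981]
256.5 307.5 17.2 [610.58727732 174.46681385 179.88248981]
257.5 297.5 17.1 [610.96029447 179.26396963 179.88248981]
255.5 343.5 17.2 [610.25398918 156.16961356 179.88248981]
227.5 315.5 18.3 [598.87761396 170.48513055 179.88248981]
[256 196] ((610.311279296875, 175.0281982421875), (34.53562545776367, 34.71859359741211), 88.94834899902344)
```

```bash
python3 -m creep '[[[-0.001,0.001,-0.05],[0,0,0]],[[0,0,-0.05],[0,0,0]],[[0,0,-0.05],[0,0,0]],[[0,0,-0.05],[0,0,0]],[[0,0,0],[0,0,0]],[[0,0,0],[0,0,0]],[[0,0,-0.014],[0,0,0]],[[0,0,-0.014],[0,0,0]],[[0,0,-0.014],[0,0,0]],[[0,0,0],[0,0,0]]]'
python3 -m creep '[[[0,0,-0.006],[0,0,0]],[[0,0,-0.004],[0,0,0]],[[0,0,0],[0,0,0]],[[0,0,0],[0,0,0]],[[0,0,0],[0,0,0]],[[0,0,0],[0,0,0]],[[0,0,0],[0,0,0]],[[0,0,0],[0,0,0]],[[0,0,0],[0,0,0]],[[0,0,0],[0,0,0]]]'
```

```text
t: 83.8
tool_pos: [609.7, 176.3, 82.4]
orientation: [-179.9, 0.0, 90.4]
ft_force: [0.0, -0.3, -0.5]
finger_gap: 26.1
gripper_force: 39.5
t: 85.05
tool_pos: [610.2, 176.4, 79.9]
orientation: [-180.0, 0.0, 90.4]
ft_force: [0.0, -0.4, -1.1]
finger_gap: 26.6
gripper_force: 39.5
```

```bash
python3 -m creep '[[[0,0,-0.006],[0,0,0]],[[0,0,0],[0,0,0]],[[0,0,0],[0,0,0]],[[0,0,0],[0,0,0]],[[0,0,0],[0,0,0]],[[0,0,0],[0,0,0]],[[0,0,0],[0,0,0]],[[0,0,0],[0,0,0]],[[0,0,0],[0,0,0]],[[0,0,0],[0,0,0]]]'
python3 -m creep '[[[0,0,0],[0,0,0]],[[0,0,0],[0,0,0]],[[0,0,0],[0,0,0]],[[0,0,0.02],[0,0,0]],[[0,0,0.06],[0,0,0]],[[0,0,0.1],[0,0,0]],[[0,0,0.1],[0,0,0]],[[0,0,0.1],[0,0,0]],[[0,0,0.1],[0,0,0]],[[0,0,0],[0,0,0]]]' 0
python3 -m creep '[[[-0.07,-0.015,0],[0,0,0]],[[-0.07,-0.015,0],[0,0,0]],[[-0.07,-0.015,0],[0,0,0]],[[-0.07,-0.015,0],[0,0,0]],[[-0.07,-0.015,0],[0,0,0]],[[-0.07,-0.015,0],[0,0,0]],[[-0.07,-0.015,0],[0,0,0]],[[-0.07,-0.015,0],[0,0,0]],[[0,0,0],[0,0,0]],[[0,0,0],[0,0,0]]]'
python3 -m creep '[[[0,0,0],[0,0,0]],[[0,0,0],[0,0,0]],[[0,0,0],[0,0,0]],[[0,0,0],[0,0,0]],[[0,0,0],[0,0,0]],[[0,0,0],[0,0,0]],[[0,0,0],[0,0,0]],[[0,0,0],[0,0,0]],[[0,0,0],[0,0,0]],[[0,0,0],[0,0,0]]]'
python3 - <<'E'
from h import *
im,K=snap('wrist','w16');o=get_obs();print(o['tool_pos'],o['orientation'])
cv2.imwrite('pics/w16b.png',cv2.resize(im,None,fx=1.56,fy=1.56))
E
```

```text
t: 86.3
tool_pos: [610.2, 176.4, 78.2]
orientation: [180.0, -0.0, 90.4]
ft_force: [0.2, -0.6, -1.1]
finger_gap: 26.5
gripper_force: 39.6
t: 87.55
tool_pos: [612.9, 177.0, 227.3]
orientation: [179.5, -0.1, 90.4]
ft_force: [0.4, -0.1, -0.1]
finger_gap: 42.9
gripper_force: 0.0
t: 88.8
tool_pos: [442.8, 140.5, 222.2]
orientation: [179.9, -0.0, 90.4]
ft_force: [0.0, 0.1, -0.3]
finger_gap: 42.7
gripper_force: 0.0
t: 90.05
tool_pos: [442.2, 140.4, 222.2]
orientation: [-180.0, 0.0, 90.4]
ft_force: [-0.4, 0.2, -0.6]
finger_gap: 42.8
gripper_force: 0.0
[442.15387338 140.36159138 222.16182195] [-1.79997208e+02 -1.04535454e-03  9.03596938e+01]
```

View pics/w16b.png

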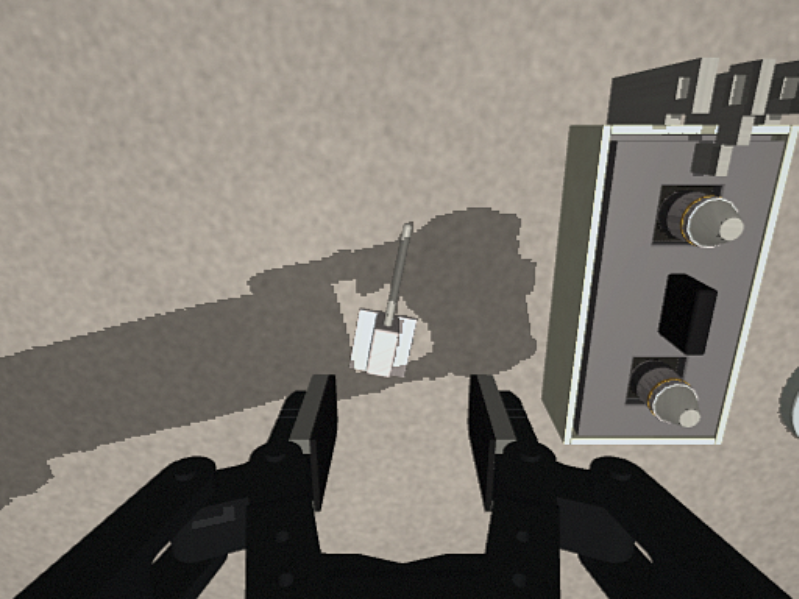

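Both objectives stand in their pockets. The pin has its tip at (408,227), the rod meets the block at (388,325), and the block top is around (382,353). That was the last picture I may view, so from here it's numbers only.

Run:
```python
from h import *
np.set_printoptions(precision=1,suppress=True)
im=cv2.imread('pics/w16.png');K=cam('wrist')
print(onplane(K,np.array([(408,225),(388,322)])/1.56,24),onplane(K,np.array([(373,329),(397,332),(393,377),(367,375)])/1.56,36))
g=im.max(2)[195:250,215:280];m=(g>185).astype(np.uint8);n,l,st,c=cv2.connectedComponentsWithStats(m)
for k in range(1,n):
    if st[k,4]>20:
        pts=np.argwhere(l==k)[:,::-1]+[215,195];r=cv2.minAreaRect(onplane(K,pts,36)[:,:2].astype(np.float32));print(st[k],np.array(r[0]),r[1:],np.array(cv2.mean(np.array(1.))[:1]))
print(im.max(2)[208:244:4,224:270:3])
```

```text
[[446.5 162.1  24. ]
 [432.9  92.4  24. ]] [[422.9  92.   36. ]
 [439.4  89.9  36. ]
 [436.7  55.   36. ]
 [418.1  56.5  36. ]]
[33  0  4 14 26] [434.2 102.8] ((15.187948226928711, 1.8856830596923828), 79.24591064453125) [1.]
[  10    4   43   43 1077] [428.8  80. ] ((46.34982681274414, 40.242401123046875), 78.9444580078125) [1.]
[ 5  7  7  5 21] [405.8  99.9] ((6.522938251495361, 4.5869526863098145), 0.3242301940917969) [1.]
[55 17  8  8 29] [459.4  86. ] ((6.701990604400635, 8.846806526184082), 16.044822692871094) [1.]
[[182 179 234 231 230 217  82  77 201  92  81 143 230 229 153 173]
 [183 137 229 232 230 105 231 230 196 121  83 143 228 233 159 178]
 [181 219 228 230 235 189 228 227 227 228 148 237 228 242 168 182]
 [183 229 227 230 243 227 227 228 227 228 143 232 228 180 175 178]
 [101 234 228 228 201 230 228 227 221 231 227 227 231 171 176 171]
 [ 60 229 229 228 111 224 228 226 226 229 228 228 233 177 185 181]
 [119 230 228 230 196 226 224 222 222 201 230 231 242  97 105 102]
 [ 99 171 235 239 223 223 226 221 225 133 140 146  85 107 104 105]
 [103 107 104 105  88 104 205 233 236 141 145 151  94  99 105  99]]
```

```bash
python3 -m creep '[[[-0.0066,-0.0338,-0.05],[0,0,-0.009]],[[-0.0066,-0.0338,-0.05],[0,0,-0.009]],[[-0.0066,-0.0338,-0.05],[0,0,-0.009]],[[-0.0066,-0.0338,-0.05],[0,0,-0.009]],[[-0.0066,-0.0338,-0.05],[0,0,-0.009]],[[-0.0066,-0.0338,-0.05],[0,0,-0.009]],[[-0.0066,-0.0338,-0.05],[0,0,-0.0093]],[[0,0,0],[0,0,0]],[[0,0,0],[0,0,0]],[[0,0,0],[0,0,0]]]' 0
python3 - <<'E'
from h import *
np.set_printoptions(precision=1,suppress=True)
im,K=snap('wrist','w17');o=get_obs();print(o['tool_pos'],o['orientation'])
# bright rod/block: mask above table brightness, between the fingers
for q in ([428.9,71.8,36],[446.5,162.1,24],[432.4,90,24]):print(q,proj(K,[q])[0])
print(im.max(2)[150:240:10,200:320:8])
E
```

```text
t: 91.35
tool_pos: [429.2, 69.7, 117.9]
orientation: [179.9, -0.0, 79.0]
ft_force: [-0.4, -0.3, 0.5]
finger_gap: 42.7
gripper_force: 0.0
[429.1  69.7 117.8] [179.9  -0.   79. ]
[428.9, 71.8, 36] [256.1 202.8]
[446.5, 162.1, 24] [255.9  65. ]
[432.4, 90, 24] [256.1 173.1]
[[179 185 176 174 177 178 175 202 167 102 101  99 101 101 102]
 [183 177 171 178 172 176 171 199 100  98 102 101 102 101  98]
 [170 168 179 175 155 146  76 115  75 152 152 102 101 104 101]
 [ 93 101 106 104 146 147 141 146 148 151 152  99 107 102 101]
 [106 108 102 103 144 146 138 145 148 151 150 100 103  96  98]
 [108 103 103 104 142 145 142 140 145 151 149 107 100 103  97]
 [101 103 107 106 226 145 141 139 144 150 146 105  99 101 101]
 [104 102 102 103 225 224 142 144 139 148 148  97  98  96  99]
 [103 103 100 102  96 172 178 185 106 102 105  99  99 105 101]]
```

```bash
python3 -m creep '[[[-0.001,0,-0.06],[0,0,0]],[[-0.001,0,-0.06],[0,0,0]],[[0,0,-0.06],[0,0,0]],[[0,0,-0.06],[0,0,0]],[[0,0,-0.05],[0,0,0]],[[0,0,-0.023],[0,0,0]],[[0,0,0],[0,0,0]],[[0,0,0],[0,0,0]],[[0,0,0],[0,0,0]],[[0,0,0],[0,0,0]]]'
python3 -m creep '[[[0,0,0],[0,0,0]],[[0,0,0],[0,0,0]],[[0,0,0],[0,0,0]],[[0,0,0],[0,0,0]],[[0,0,0],[0,0,0]],[[0,0,0],[0,0,0]],[[0,0,0],[0,0,0]],[[0,0,0],[0,0,0]],[[0,0,0],[0,0,0]],[[0,0,0],[0,0,0]]]' -1 60
```

```text
t: 92.65
tool_pos: [428.1, 69.4, 23.6]
orientation: [180.0, -0.0, 79.0]
ft_force: [-0.7, -0.2, 0.2]
finger_gap: 42.5
gripper_force: 0.0
t: 93.9
tool_pos: [428.1, 69.4, 23.6]
orientation: [180.0, -0.0, 79.0]
ft_force: [-0.4, -0.0, 4.9]
finger_gap: 17.3
gripper_force: 59.2
```

```bash
python3 -m creep '[[[0,0,0.085],[0,0,0]],[[0,0,0.085],[0,0,0]],[[0,0,0.085],[0,0,0]],[[0,0,0.085],[0,0,0]],[[0,0,0.085],[0,0,0]],[[0.009,0.0579,0],[0,0,-0.0438]],[[0.009,0.0579,0],[0,0,-0.0438]],[[0.009,0.0579,0],[0,0,-0.0438]],[[0.009,0.0579,0],[0,0,-0.0438]],[[0.009,0.0579,0],[0,0,-0.0438]]]'
python3 -m creep '[[[0.009,0.0579,0],[0,0,-0.0438]],[[0.009,0.0579,0],[0,0,-0.0438]],[[0.009,0.0579,0],[0,0,-0.0438]],[[0.009,0.0579,0],[0,0,-0.0438]],[[0.009,0.0579,0],[0,0,-0.0438]],[[0,0,-0.06],[0,0,0]],[[0,0,-0.06],[0,0,0]],[[0,0,-0.06],[0,0,0]],[[0,0,-0.025],[0,0,0]],[[0,0,0],[0,0,0]]]'
python3 -m creep '[[[0,0,0],[0,0,0]],[[0,0,0],[0,0,0]],[[0,0,0],[0,0,0]],[[0,0,0],[0,0,0]],[[0,0,0],[0,0,0]],[[0,0,0],[0,0,0]],[[0,0,0],[0,0,0]],[[0,0,0],[0,0,0]],[[0,0,0],[0,0,0]],[[0,0,0],[0,0,0]]]'
python3 - <<'E'
from h import *
np.set_printoptions(precision=1,suppress=True)
im,K=snap('wrist','w18');o=get_obs();t=o['tool_pos'];print(t,o['orientation'])
g=cv2.cvtColor(im,cv2.COLOR_BGR2GRAY)
for d in (40,60,80,90,93,96,99):
    p=proj(K,[[t[0]+d,t[1],t[2]+.4]])[0];v=int(round(p[1]));print(d,p,g[v,236:278:1] if 0<=v<384 else '')
a=capture('side');cv2.imwrite('pics/d18.png',a[:,:,::-1]);a=capture('scene');cv2.imwrite('pics/s18.png',a[:,:,::-1])
E
```

```text
t: 95.15
tool_pos: [440.4, 156.6, 149.8]
orientation: [-180.0, 0.1, 39.3]
ft_force: [-0.4, -0.1, -1.4]
finger_gap: 16.7
gripper_force: 58.6
t: 96.4
tool_pos: [454.1, 242.5, 88.2]
orientation: [179.9, 0.1, 0.1]
ft_force: [0.2, 0.2, -0.7]
finger_gap: 17.1
gripper_force: 58.6
t: 97.65
tool_pos: [454.7, 243.1, 89.3]
orientation: [180.0, 0.0, 0.1]
ft_force: [0.6, -0.7, -1.1]
finger_gap: 17.1
gripper_force: 58.6
[454.7 243.1  89.2] [180.    0.    0.1]
40 [259.1 189.8] [ 98  97  98  97  98 100 104 105 106 106 105 103 101 104 104  78  86  96
 101 107 107 113 114 115 112 110 102  92  73 104 108 107 105 102 101  98
  98 102 101  99  99  99]
60 [259.2 143.4] [106 109 107 110 108 108 107 107 104 103 101 102 102 101  91  83  89  98
 104 107 109 114 121 116 111 110 104  95  82  88 101 100 100 101  97  98
  99  98  99  98 100  99]
80 [259.4  92. ] [179 181 183 183 181 179 179 176 173 172 172 171 174 177 119 126 153 165
 171 183 198 224 225 205 187 177 166 151 128  92 100 103 103 104 105 106
 104  92 169 173 169 169]
90 [259.5  64.2] [170 168 169 168 167 167 167 168 171 172 173 173 173 182 113 129 153 167
 170 181 193 222 223 203 187 176 168 155 132  99 100 104 102 101  98  97
  90  84 158 165 165 165]
93 [259.5  55.6] [174 170 171 169 167 169 171 172 170 174 174 174 178 183 116 129 152 166
 171 181 194 222 224 203 187 178 167 154 132 106 101 104 103 102 101  97
  97  86 161 169 166 168]
96 [259.6  46.8] [172 172 172 173 171 175 177 176 176 177 176 174 175 172 172 172 173 175
 175 177 148 145 147 140 167 175 172 175 182 112  95  98 100  97  87 164
 171 166 167 166 165 166]
99 [259.6  37.9] [169 171 169 170 171 169 170 170 171 170 175 174 173 174 174 175 176 175
 174 172 171 170 170 173 170 174 172 172 172 172 175 174 175 176 175 176
 174 175 174 177 177 175]
```

```bash
python3 -m creep '[[[0.015,0,0.001],[0,0,0]],[[0.015,0,0],[0,0,0]],[[0.015,0,0],[0,0,0]],[[0.015,0,0],[0,0,0]],[[0.015,0,0],[0,0,0]],[[0.015,0,0],[0,0,0]],[[0,0,0],[0,0,0]],[[0,0,0],[0,0,0]],[[0,0,0],[0,0,0]],[[0,0,0],[0,0,0]]]'
python3 -m creep '[[[0.005,0,0],[0,0,0]],[[0.005,0,0],[0,0,0]],[[0.005,0,0],[0,0,0]],[[0.005,0,0],[0,0,0]],[[0.005,0,0],[0,0,0]],[[0.005,0,0],[0,0,0]],[[0,0,0],[0,0,0]],[[0,0,0],[0,0,0]],[[0,0,0],[0,0,0]],[[0,0,0],[0,0,0]]]'
```

```text
t: 99.05
tool_pos: [481.6, 243.1, 89.6]
orientation: [180.0, 0.0, 0.1]
ft_force: [-0.6, -0.6, -1.2]
finger_gap: 16.8
gripper_force: 58.6
t: 100.3
tool_pos: [490.7, 243.1, 89.6]
orientation: [180.0, 0.0, 0.1]
ft_force: [0.2, -0.4, 0.0]
finger_gap: 17.1
gripper_force: 58.6
```

```bash
python3 -m creep '[[[0.008,0,0],[0,0,0]],[[0.008,0,0],[0,0,0]],[[0.008,0,0],[0,0,0]],[[0.008,0,0],[0,0,0]],[[0.008,0,0],[0,0,0]],[[0.008,0,0],[0,0,0]],[[0.008,0,0],[0,0,0]],[[0.008,0,0],[0,0,0]],[[0.008,0,0],[0,0,0]],[[0,0,0],[0,0,0]]]'
python3 - <<'E'
from h import *
np.set_printoptions(precision=1,suppress=True)
im,K=snap('wrist','w19');o=get_obs();t=o['tool_pos'];print(t)
g=cv2.cvtColor(im,cv2.COLOR_BGR2GRAY)
for x,z in ((580,102),(584,102),(588,102)):
    p=proj(K,[[x,243,z],[x,231,z],[x,255,z]]);print(p);v=int(p[0,1])
    if 0<=v<384: print(g[v,200:320:2])
E
```

```text
t: 101.55
tool_pos: [512.6, 243.1, 89.6]
orientation: [-180.0, -0.0, 0.1]
ft_force: [-0.6, -0.5, -0.8]
finger_gap: 17.2
gripper_force: 58.6
[512.4 243.1  89.6]
[[259.8 129.2]
 [292.8 129.3]
 [226.8 129.2]]
[175 175 115 100 103 102 105 104 108 109 109 107 104 235 231 230 230 230
 230 230 230 230 231 230 230 231 230 230 229 229 230 228 229 228 228 229
 228 229 228 228 228 229 228 230 144 120  71 167 180 179 181 139  79  55
  36  55  84  82  82  79]
[[259.8 118. ]
 [293.2 118.1]
 [226.5 118. ]]
[183 183 111  98  98 104 105 105 104 106 103 104  87 234 232 231 230 231
 230 232 232 231 233 232 232 230 231 232 231 230 231 232 230 231 231 230
 230 231 230 230 230 229 230 230 230 232 169 121 123 176 178 178  74  78
  35  32  83  83  82  82]
[[259.9 106.6]
 [293.6 106.6]
 [226.1 106.5]]
[173 175 179 180 181 174 170 172 176 179 180 182 180 181 192 136  53  65
  64  66  64  61  62  63  66  56 151 177 205 237 194 177  81  63  61  67
  64  64  64  65  66  62  64  62 118 115 201 251 247 207 175 171  86  87
  38  34  83  84  84  83]
```

```bash
python3 -m creep '[[[0.012,0,0],[0,0,0]],[[0.012,0,0],[0,0,0]],[[0.012,0,0],[0,0,0]],[[0.012,0,0],[0,0,0]],[[0.012,0,0],[0,0,0]],[[0.012,0,0],[0,0,0]],[[0.012,0,0],[0,0,0]],[[0.012,0,0],[0,0,0]],[[0.012,0,0],[0,0,0]],[[0.012,0,0],[0,0,0]]]'
python3 -m creep '[[[0.005,0,0],[0,0,0]],[[0.005,0,0],[0,0,0]],[[0.005,0,0],[0,0,0]],[[0.005,0,0],[0,0,0]],[[0,0,0],[0,0,0]],[[0,0,0],[0,0,0]],[[0,0,0],[0,0,0]],[[0,0,0],[0,0,0]],[[0,0,0],[0,0,0]],[[0,0,0],[0,0,0]]]'
```

```text
t: 102.85
tool_pos: [548.6, 243.1, 89.6]
orientation: [-180.0, 0.0, 0.1]
ft_force: [-0.3, -0.3, -0.6]
finger_gap: 16.9
gripper_force: 58.6
t: 104.1
tool_pos: [554.3, 243.1, 89.6]
orientation: [-180.0, 0.0, 0.1]
ft_force: [-0.4, 0.2, -1.2]
finger_gap: 17.0
gripper_force: 58.6
```

Now 0.6 mm per row until contact shows.

```bash
python3 -m creep '[[[0.003,0,0],[0,0,0]],[[0.003,0,0],[0,0,0]],[[0.003,0,0],[0,0,0]],[[0.002,0,0],[0,0,0]],[[0,0,0],[0,0,0]],[[0,0,0],[0,0,0]],[[0,0,0],[0,0,0]],[[0,0,0],[0,0,0]],[[0,0,0],[0,0,0]],[[0,0,0],[0,0,0]]]'
python3 -m creep '[[[0.002,0,0],[0,0,0]],[[0.002,0,0],[0,0,0]],[[0,0,0],[0,0,0]],[[0,0,0],[0,0,0]],[[0,0,0],[0,0,0]],[[0,0,0],[0,0,0]],[[0,0,0],[0,0,0]],[[0,0,0],[0,0,0]],[[0,0,0],[0,0,0]],[[0,0,0],[0,0,0]]]'
```

```text
t: 105.35
tool_pos: [556.6, 243.0, 89.4]
orientation: [180.0, 0.1, 0.1]
ft_force: [-5.2, 0.4, 1.8]
finger_gap: 17.1
gripper_force: 59.0
t: 106.6
tool_pos: [556.7, 243.0, 89.2]
orientation: [180.0, 0.3, 0.1]
ft_force: [-7.8, 0.3, 3.3]
finger_gap: 17.1
gripper_force: 59.3
```

```bash
python3 -m creep '[[[0.003,0,0],[0,0,0]],[[0.003,0,0],[0,0,0]],[[0.003,0,0],[0,0,0]],[[0,0,0],[0,0,0]],[[0,0,0],[0,0,0]],[[0,0,0],[0,0,0]],[[0,0,0],[0,0,0]],[[0,0,0],[0,0,0]],[[0,0,0],[0,0,0]],[[0,0,0],[0,0,0]]]'
python3 - <<'E'
from h import *
im,K=snap('wrist','w20');t=get_obs()['tool_pos'];print(t)
g=cv2.cvtColor(im,cv2.COLOR_BGR2GRAY)
print('rows down col 257 & 240, 275 from 80 to 300');
for c in (232,240,257,275):print(c,g[130:330:3,c])
for x,z in((580,102),(588,102),(578,102),(542,102)):print(x,proj(K,[[x,243,z]])[0])
E
```

```text
t: 107.85
tool_pos: [556.7, 243.0, 88.9]
orientation: [179.9, 0.6, 0.1]
ft_force: [-13.1, 1.2, 7.2]
finger_gap: 17.2
gripper_force: 59.8
[556.67995647 242.95847485  88.90075232]
rows down col 257 & 240, 275 from 80 to 300
232 [113 113 111 111 112 114  83  66  69  68  67 127 129 126 123 128 112 114
 116 114 108 108 110 116 110 118  67  66  66  68  69  67 127 123 126 119
 122 123  71  73  73  72  73  75  73  74  78  77  64  39  63  76  79  19
  24  23  15  16  18  11  16  13  14  16  40 138 179]
240 [113 110 107 110 107 113  61  69  70  70  69 126 130 126 124 130  68  71
  71  72  71  72  71  70  70  69  71  71  71  68  72  66 126 125 126 121
 122 123 143 145 146 143 141 144 142 140 143 143 142 141 142 140 136 142
 138 140 139 136 137 134 147 186 183 173 176 180 185]
257 [121 126 127 127 126 125 127 125 126 128  66 128 128 125 122 126 123 122
 121 122 124 123 121 121 123 121 121 122 122 108  69  66 123 125 124 119
 122 121 143 151 150 147 148 151 148 150 150 150 146 146 151 147 148 147
 146 145 148 149 143 149 128 182 181 180 187 178 181]
275 [109 112 114 115 113 114  59 120 120 102  69 127 127 126 122 130  66  68
  68  69  68  68  70  70  68  71  71  71  70  69  71  64 126 125 125 121
 122 122 145 150 146 148 148 147 146 139 147 140 143 142 141 138 139 143
 137 136 142 141 139 138 150 180 182 176 177 181 184]
580 [259.03875418 239.34164212]
588 [259.09841807 221.45901629]
578 [259.02422398 243.69667549]
542 [258.78619494 315.039393  ]
```

Contact: x stopped at 556.7, and the camera column shows the lug top meeting the block top with no gap. I'll relax the push, let go and rise.

```bash
python3 -m creep '[[[-0.004,0,0],[0,0,0]],[[-0.004,0,0],[0,0,0]],[[-0.003,0,0],[0,0,0]],[[0,0,0],[0,0,0]],[[0,0,0],[0,0,0]],[[0,0,0],[0,0,0]],[[0,0,0],[0,0,0]],[[0,0,0],[0,0,0]],[[0,0,0],[0,0,0]],[[0,0,0],[0,0,0]]]'
python3 -m creep '[[[0,0,0],[0,0,0]],[[0,0,0],[0,0,0]],[[0,0,0],[0,0,0]],[[0,0,0],[0,0,0]],[[0,0,0],[0,0,0]],[[0,0,0.01],[0,0,0]],[[0,0,0.03],[0,0,0]],[[0,0,0.06],[0,0,0]],[[0,0,0.06],[0,0,0]],[[0,0,0.06],[0,0,0]]]' -0.1
python3 -m creep '[[[0,0,0.06],[0,0,0]],[[0,0,0.06],[0,0,0]],[[0,0,0.06],[0,0,0]],[[0,0,0.06],[0,0,0]],[[0,0,0],[0,0,0]],[[0,0,0],[0,0,0]],[[0,0,0],[0,0,0]],[[0,0,0],[0,0,0]],[[0,0,0],[0,0,0]],[[0,0,0],[0,0,0]]]'
python3 - <<'E'
from h import *
im,K=snap('wrist','w21');t=get_obs()['tool_pos'];print(t)
g=cv2.cvtColor(im,cv2.COLOR_BGR2GRAY)
for x,z in((578,102),(586,102),(542,102),(650,90)):print(x,proj(K,[[x,243,z]])[0])
u=int(proj(K,[[578,243,102]])[0][0]);v=int(proj(K,[[578,243,102]])[0][1])
for c in range(u-10,u+11,5):print(c,g[v-22:v+50:2,c])
q=proj(K,[[652,243,90]])[0].astype(int);print(q,g[q[1]-12:q[1]+30:2,q[0]-8:q[0]+6])
E
```

```text
t: 109.15
tool_pos: [556.7, 243.0, 88.9]
orientation: [180.0, 0.2, 0.1]
ft_force: [-7.2, 1.1, 0.8]
finger_gap: 17.3
gripper_force: 58.9
t: 110.4
tool_pos: [558.8, 243.3, 157.7]
orientation: [-180.0, -0.1, 0.1]
ft_force: [0.6, -0.2, 0.4]
finger_gap: 38.4
gripper_force: 0.0
t: 111.65
tool_pos: [558.2, 243.1, 227.4]
orientation: [180.0, 0.0, 0.1]
ft_force: [-0.2, -0.8, 1.4]
finger_gap: 38.4
gripper_force: 0.0
[558.20857598 243.08466798 227.45320692]
578 [258.44207938 163.21053728]
586 [258.46657839 153.6745637 ]
542 [258.33760967 203.87424151]
650 [258.63666904  70.37551869]
248 [ 58  60  59  60  58  55  92 112 114 110 113  83  79 115 112 112 108 113
 108 103 103 118 116 134 131 129 128 124 126 149 150 160 173 172 168 168]
253 [ 59  61  60  59 107 104  89 112 112 111 114  73  75 131 133 129 133 131
 132 133 132 133 135 126 132 128 131 129 128 130 132 121 165 157 159 160]
258 [108 108 109 109 110  93  89 111 113 108 110  83  76 126 133 132 131 133
 132 132 133 128 128 129 132 131 128 128 131 129 129 128 164 162 166 165]
263 [ 60  61  61  58 113 105  91 111 113 107 115  74  75 129 131 131
[... 783 characters left out ...]
3 173 176 120 133 155 167 167 153 114 160 109  91]
 [171 171 176 132 119 152 175 222 194 172 143 119  99  97]
 [170 166 173  87 114 153 172 222 195 168 145  90  94 102]
 [176 115  94  68 123 153 172 220 195 170 145  89  94 101]
 [ 92 100  99  95 123 154 170 220 194 169 147  90  96 102]
 [ 95 100 101  96 122 153 171 220 193 171 142  89  94 102]
 [ 55  55  53  49 114 150 168 213 191 167 142  77  58  59]
 [236 237 236 235 232 231 228 228 228 229 230 232 233 234]
 [223 224 222 223 222 222 222 223 222 221 222 221 222 222]
 [224 221 222 222 221 221 222 222 223 224 226 226 225 225]
 [219 221 220 220 221 221 221 221 229 128  91  97  99  95]
 [226 230 227 229 231 231 232 232 241 142 113 118 118 120]]
```

After release the rod sags slightly in its holes, leaving about 2 mm at the block's top edge. I'll give the back of the block a light nudge to make sure it's home.

```bash
python3 -m creep '[[[-0.04,0,0],[0,0,0]],[[-0.04,0,0],[0,0,0]],[[-0.045,0,0],[0,0,0]],[[0,0,-0.09],[0,0,0]],[[0,0,-0.09],[0,0,0]],[[0,0,-0.09],[0,0,0]],[[0,0,-0.09],[0,0,0]],[[0,0,-0.085],[0,0,0]],[[0,0,0],[0,0,0]],[[0,0,0],[0,0,0]]]' -1 40
python3 -m creep '[[[0.007,0,0],[0,0,0]],[[0.007,0,0],[0,0,0]],[[0.007,0,0],[0,0,0]],[[0,0,0],[0,0,0]],[[0,0,0],[0,0,0]],[[0,0,0],[0,0,0]],[[0,0,0],[0,0,0]],[[0,0,0],[0,0,0]],[[0,0,0],[0,0,0]],[[0,0,0],[0,0,0]]]'
python3 -m creep '[[[0.005,0,0],[0,0,0]],[[0.005,0,0],[0,0,0]],[[0,0,0],[0,0,0]],[[0,0,0],[0,0,0]],[[0,0,0],[0,0,0]],[[0,0,0],[0,0,0]],[[0,0,0],[0,0,0]],[[0,0,0],[0,0,0]],[[0,0,0],[0,0,0]],[[0,0,0],[0,0,0]]]'
```

```text
t: 112.95
tool_pos: [521.0, 243.4, 95.1]
orientation: [-180.0, -0.1, 0.1]
ft_force: [0.6, -0.2, -0.3]
finger_gap: 0.2
gripper_force: 0.0
t: 114.2
tool_pos: [527.0, 243.1, 94.1]
orientation: [180.0, 0.0, 0.1]
ft_force: [-0.1, -0.1, -0.2]
finger_gap: 0.1
gripper_force: 0.0
t: 115.45
tool_pos: [528.9, 243.0, 93.9]
orientation: [180.0, 0.1, 0.1]
ft_force: [-4.8, 0.2, 3.5]
finger_gap: -0.1
gripper_force: 2.6
```

```bash
python3 -m creep '[[[0.005,0,0],[0,0,0]],[[0.005,0,0],[0,0,0]],[[0.004,0,0],[0,0,0]],[[0,0,0],[0,0,0]],[[0,0,0],[0,0,0]],[[0,0,0],[0,0,0]],[[0,0,0],[0,0,0]],[[0,0,0],[0,0,0]],[[0,0,0],[0,0,0]],[[0,0,0],[0,0,0]]]'
```

```text
t: 116.7
tool_pos: [529.1, 243.0, 93.6]
orientation: [179.9, 0.7, 0.1]
ft_force: [-13.3, 0.7, 10.4]
finger_gap: -0.0
gripper_force: 7.0
```

It doesn't move under 13 N, so it's home. I'll back off, rise clear and do a last numeric check.

```bash
python3 -m creep '[[[-0.01,0,0],[0,0,0]],[[-0.02,0,0],[0,0,0]],[[-0.04,0,0],[0,0,0]],[[-0.04,0,0],[0,0,0]],[[0,0,0.08],[0,0,0]],[[0,0,0.08],[0,0,0]],[[0,0,0.08],[0,0,0]],[[0,0,0.08],[0,0,0]],[[0,0,0.08],[0,0,0]],[[0,0,0.08],[0,0,0]]]'
python3 -m creep '[[[0.05,0,0],[0,0,0]],[[0.05,0,0],[0,0,0]],[[0.05,0,0],[0,0,0]],[[0,0,0],[0,0,0]],[[0,0,0],[0,0,0]],[[0,0,0],[0,0,0]],[[0,0,0],[0,0,0]],[[0,0,0],[0,0,0]],[[0,0,0],[0,0,0]],[[0,0,0],[0,0,0]]]'
python3 - <<'E'
from h import *
im,K=snap('wrist','w22');print(get_obs()['tool_pos'])
g=cv2.cvtColor(im,cv2.COLOR_BGR2GRAY)
p=proj(K,[[578,243,102],[542,243,100],[652,243,91],[634,243,102]]);print(p)
c=int(p[0,0])-1;v=int(p[2,1])
print(v-15,g[v-15:int(p[1,1])+10:2,c])
E
```

```text
t: 117.95
tool_pos: [500.7, 243.0, 238.7]
orientation: [-180.0, -0.0, 0.1]
ft_force: [0.5, -0.0, 0.6]
finger_gap: -0.1
gripper_force: 0.0
t: 119.2
tool_pos: [546.2, 243.1, 238.2]
orientation: [-180.0, -0.0, 0.1]
ft_force: [-0.9, 0.9, 0.2]
finger_gap: 0.2
gripper_force: 0.0
[546.21377142 243.11355342 238.12855022]
[[258.5414695  146.35773793]
 [258.42964714 186.09295717]
 [258.75115463  52.25257913]
 [258.72817265  75.90589285]]
37 [156 160 159 162 162 163 160 156 161 134 180 195 195 193 194 194 190 221
 219 218 218 221 183 190 189 188 188 186 192  99 101 103 102 100 121 116
 112 115 102 101  97 102 101  99 102 101 102 100 100  63 119 115 108 111
 112  75 130 133 134 129 133 132 134 132 133 124 133 128 131 128 128 128
 133 124 131 246 166 161 161 160]
```

```bash
python3 -c "
from bench import *
print(finish_job())"
```

```text
the job is handed in; nothing more can be done
None
```

The case is packed and handed in after about 119 s of the 210 s: four cubes in their cavities, the divider seated, both objectives standing in its pockets, and the pin home (it did not move under a 13 N push); a gap of about 2 mm remained at the block's top edge, which I put down to the rod sagging slightly in its holes.

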